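# Load the counter bread slicer

### The arm

A 6-joint arm with a two-finger parallel gripper is mounted at the origin on the work surface. World frame = base frame: x ahead of the robot, y to its left, z up, the work surface at z = 0. Lengths are in m, angles in rad, forces in N, time in s.
With the tool pointing down it reaches from about 0.375 to 0.9 m from the base axis. Payload 3.1 kg.
Tool frame: the origin (TCP) lies at the very end of the fingers, on their centre line; the grasp point (between the pads) lies 19 mm behind it (manip.grasp_offset is the distance from the TCP to the grasp point, in m); x points along the fingers, z is the direction in which the jaws open and shut, and the axes are right-handed (so a half turn about x gives the same grasp; the last joint's range is limited). The gripper opens to 85 mm and grips with 20 to 120 N. Pads are 22 mm wide; open, the fingers measure 114 mm over their backs; the gripper's body (76 mm by 85 mm) begins 54 mm behind the grasp point. The pads swing forward as they close: fully open they stand 13 mm farther back than shut.
Start: joints at [1.036, 0.527, 1.433, -0, 1.181, -0.178], TCP at [0.218, 0.586, 0.231] pointing down, gripper open.
Joint ranges: [-3.08, 3.08], [-0.75, 2.2], [0.22, 2.44], [-1.43, 4.57], [0, 2.65], [-2.85, 2.85]. Speed limits (rad/s): [2.79, 2.79, 3.14, 3.14, 3.14, 3.14].

### API

Orientations are given as a unit quaternion [x, y, z, w].
In Python, from station import manip gives the robot as it stands.
- The arm moves only by the tool send_rows, never from a script. Its argument "steps" is a list that holds one entry, the list of rows, each a list of 5 numbers: the closure, from 0 (fully open) to 1 (shut), then the shift along the world's x, y, z in m, then the turn about the world's z in rad. A call has 1 to 8 rows; each row is the pose to reach, as a shift and turn from the pose commanded when the call began; what a row does not reach only later rows make up. A row lasts 1/8 s, in which the tool goes at most 62.5 mm and 10.7 degrees, less where a joint would pass 70% of its speed; a pose out of reach is approached as far as the arm can. A call with a gripper value outside its range is refused whole. The fingers move at their own pace and stop on an object; "grip_force" is the grip in N (left out, the last holds). Time passes only in rows, so rows that repeat a pose let the fingers close. It gives the time, the measured TCP pose, the force and the opening at its end, in the units of the state.
- manip.sense(): the state, without advancing time (a new reading comes with each control period).
- manip.snapshot(name): name is "scene" or "top" or "wrist"; returns the picture (384x512x3 uint8, red, green, blue); there is no depth.
- manip.camera_params(name): a dict with "fx", "fy", "cx", "cy" (pixels), "T" (4x4, takes a point from camera to world coordinates); the wrist camera has in their place "tool_from_camera" (4x4, takes a point from camera to tool coordinates, whose origin is the TCP and whose axes are the tool frame's). Camera axes: x right, y down, z forward; pixel columns grow to the right and rows downward; lengths in m; the calibration is good to about 2 mm. A picture is of the moment at which its call begins: read the wrist's pose just before it. camera_params takes no time and is no camera call.
- manip.sign_off(): hands the job in, once; it reports no verdict.
The state is a dict: "t": time; "q": joint angles; "qd": joint speeds; "tau": joint torques, N m; "tcp_pos": TCP position; "tool_rot": TCP orientation; "force": force on the tool from outside, world axes, zero at the start; "ft_torque": the same for the moment, N m; "finger_gap": opening from 0.0 (shut) to 1.0 (fully open).
Only numpy, scipy, OpenCV 4.12 (cv2) and the standard library are available. Lean on these libraries where they do the work, as an engineer would, in place of code of your own. Each camera call takes 0.05 s, during which the arm holds its last target.

### The job

Load the bread slicer: flip its ratchet pawl up and over so that the pusher is free, then draw the pusher back until it just clicks the roller lever switch behind it, without overtravelling the switch. Flip the pawl back down onto the rack, then gently lay the long loaf from the board lengthwise in the trough in front of the pusher, flat on the trough floor, leaving the switch clicked but not overtravelled. Leave the other things on the counter where they are.

Things in the scene. Friction and masses are not known exactly. Their poses are not given: they have to be found in the camera images.
- slicer: Bread slicer, fixed. Origin at counter height under the trough's centre line; x across the trough, y along it away from the housing (back = +y), z up. All mm below are in this frame. Aluminium slab x -115 to 75, y -150 to 270, top z 20; white housing 210 x 210, 262 high, its face with the dark blade opening at y -150.
- bay (a point): Point on the trough floor (x 0, y -25, z 20), middle of the loading space before the drawn-back pusher; axes as the slicer's. Trough: floor z 20, inner walls at x -45 and 45, 5 thick, 18 high above the floor, from the housing face (y -150) to y 125.
- pusher (a joint): Slide of the pusher along the slicer's +y, m: grows as it is drawn back; starts at 0 to 0.04. Meets the switch roller at 0.125; click at 0.131, overtravel from 0.139. 7 N friction: stays where left; the roller adds 3 to 5 N. The pawl blocks it from moving back (12 mm play at most). Steel plate across the trough, 84 wide, 12 thick, on a grey block (x -98 to -58, 70 long, top z 62) on a guide rail.
- pusher_grip (a point): Centre of the black grip bar on top of the pusher plate: 74 mm long along x, 18 thick along y, 26 high, top z 111. It lies at x 0, y = pusher joint - 25 mm, z 98.
- pusher_pointer (a point): Thin pointer of the pusher plate, reaching over the far (+x) trough wall: x 50, y = pusher joint - 25 mm, z 45. Two black marks on that wall, at y 106 and 114: pointer between them = switch clicked and not overtravelled. The grey block's back face (60 mm behind the pointer) is what pushes the roller.
- pawl (a joint): Hinge of the ratchet pawl, rad: 0 = fully down, lying back (+y) on the rack (0 to 0.14 on a tooth); grows as its free end swings up and over towards the housing, stop at 2.3. It falls by its weight (90 g): past 1.9 it stays open, below 1.5 it falls onto the rack. Steel arm 60 mm long, 9 thick, on the near (-x) side of the pusher's block. Rack: x -108, 12 mm pitch, tips z 30.
- pawl_hinge (a point): Pawl's hinge axis (along the slicer's x), carried by the pusher: x -108, y = pusher joint - 25 mm, z 55.
- pawl_bar (a point): Point to grip on the pawl's round finger bar: 12 mm diameter, along x, sticking out 52 mm from the arm towards -x. At pawl angle a the point lies at x -140, hinge y + 56 cos(a), hinge z + 56 sin(a) mm. Free space below it down to the slab or counter.
- switch (a joint): Turn of the microswitch's roller lever, rad: 0 = at rest, grows as the roller is pushed back (+y). Clicks at 0.10 (roller back 6 mm), overtravelled from 0.23 (14 mm). Sprung lever 61 mm long; it resists with about 3 N from first contact, 5 N at overtravel.
- switch_roller (a point): Centre of the white roller (18 mm diameter, 14 high, upright axis) on the end of the switch lever: at rest x -68, y 169, z 53. The black switch housing behind the trough spans x -19 to 43, y 162 to 198, top z 46.
- board: Wooden board, fixed, 270 x 250 x 15 mm, origin under its centre. The loaf and two round rolls lie on it.
- loaf: Long brown loaf with slashed crust, rigid, 170 mm long (its x), 60 wide (its y), 55 high, about 0.15 to 0.31 kg; origin at the centre of its underside. The only oblong loaf on the board.
- roll_a: round bread roll, 74 mm across, 46 mm high, on the wooden board; a bystander, origin at the centre of its underside
- roll_b: second round bread roll, the same size, on the wooden board; a bystander, origin at the centre of its underside
- card_reader: black card payment terminal with keys, 150 x 75 x 30 mm, lying on the counter towards the robot on the slicer-housing side; a bystander, origin at the centre of its underside
- jam_jar: lidded jar, 66 mm across, 90 mm high, standing on the counter on the robot's side of the slicer; a bystander, origin at the centre of its underside
- tongs: steel pastry tongs, 220 mm long, 12 mm high, lying on the counter on the robot's side of the slicer; a bystander, origin at the centre of its underside

How it is judged:
By the outcome, as a careful person would: the job done as asked, in the order asked, and still so for the second after the job is handed in, with the robot touching nothing.
It also fails if it takes over 69 s, if anything falls off the work surface, if the arm or the gripper's body presses on something with over 40 N, if the wrist force passes 120 N, or if a joint passes its speed limit or range.

## Working session

There is one attempt and no reset: what is moved stays moved. The work goes in short steps, Python scripts to look and compute and a tool call to move; the robot and the scene stay as the last step left them, time stands still between calls to the robot, and variables do not carry over. Pictures are saved under pics/ and viewed, and the job is handed in when it is done.

Besides the shell and the picture viewer there is one more tool, called after "Emit:" as name(argument=value, ...), one argument or row to a line, values as JSON. send_rows: Moves the arm, as the interface text tells. Its arguments: {"type":"object","properties":{"steps":{"type":"array","items":{"type":"array","items":{"type":"array","items":{"type":"number"}}}},"grip_force":{"type":"number"}},"required":["steps"]}

```bash
ls; mkdir -p pics; python3 - <<'E'
from station import manip
import cv2,numpy as np
for n in ["scene","top"]:
    im=manip.snapshot(n); cv2.imwrite(f"pics/{n}0.png",im[:,:,::-1])
    p=manip.camera_params(n); print(n,{k:(np.round(v,4).tolist()) for k,v in p.items()})
print(manip.sense()); print(manip.grasp_offset)
E
```

```text
pics
scene {'fx': 447.0121, 'fy': 447.0121, 'cx': 257.2761, 'cy': 193.4295, 'T': [[0.7203, 0.5142, -0.4656, 1.1056], [0.6936, -0.5406, 0.4761, -0.4902], [-0.0069, -0.6659, -0.746, 0.9971], [0.0, 0.0, 0.0, 1.0]]}
top {'fx': 431.1704, 'fy': 431.1704, 'cx': 253.6556, 'cy': 186.8536, 'T': [[0.0299, -0.998, 0.0558, 0.4661], [-0.9995, -0.0292, 0.013, 0.0634], [-0.0113, -0.0561, -0.9984, 1.3127], [0.0, 0.0, 0.0, 1.0]]}
{'t': 0.1, 'q': array([ 1.03649207e+00,  5.28378530e-01,  1.43375426e+00, -6.94792535e-06,
        1.18138948e+00, -1.78497987e-01]), 'qd': array([-0.00163079, -0.00276854, -0.00242467, -0.00082854,  0.00153796,
        0.00109936]), 'tau': array([-7.08537282e-04, -4.43307889e+01, -1.78587270e+01, -2.64865494e-04,
        3.93821319e-03,  9.38373347e-06]), 'tcp_pos': array([0.21736378, 0.5853134 , 0.23043452]), 'tool_rot': array([-0.40391179,  0.58121022,  0.4033401 ,  0.5799713 ]), 'force': array([0.26385791, 0.13283086, 0.495653  ]), 'ft_torque': array([-0.02302577, -0.06300656, -0.03468972]), 'finger_gap': 1.0003338426431858}
0.0187
```

View pics/scene0.png

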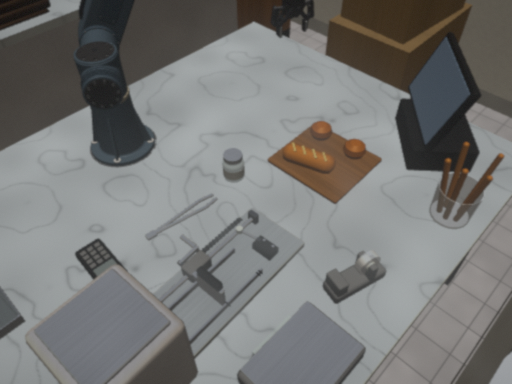

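View pics/top0.png

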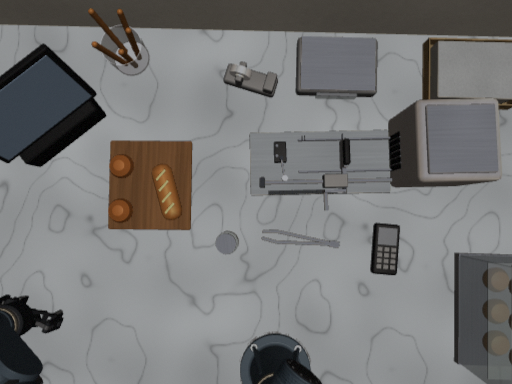

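```bash
python3 - <<'E'
import cv2
im=cv2.imread("pics/top0.png")
c=im[115:215,235:405]; cv2.imwrite("pics/topc.png",cv2.resize(c,None,fx=4.7,fy=4.7,interpolation=cv2.INTER_CUBIC))
c=im[130:240,100:200]; cv2.imwrite("pics/topl.png",cv2.resize(c,None,fx=5,fy=5,interpolation=cv2.INTER_CUBIC))
im=cv2.imread("pics/scene0.png")
c=im[190:340,140:310]; cv2.imwrite("pics/scc.png",cv2.resize(c,None,fx=4,fy=4,interpolation=cv2.INTER_CUBIC))
E
```

```text
(no output)
```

View pics/topc.png

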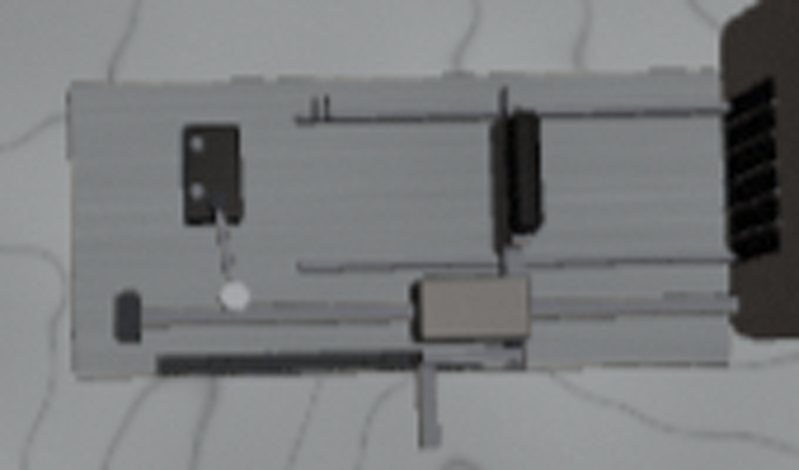

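View pics/topl.png

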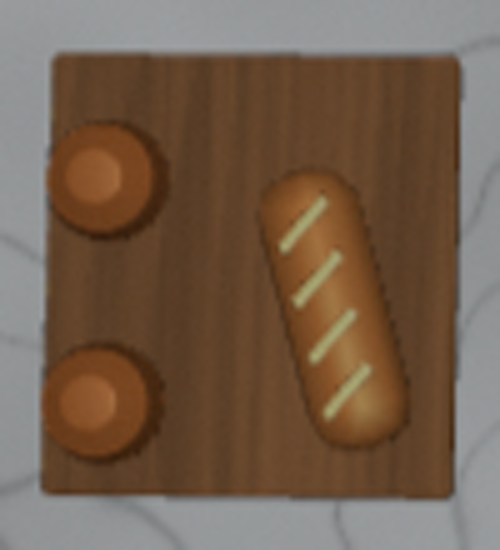

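View pics/scc.png

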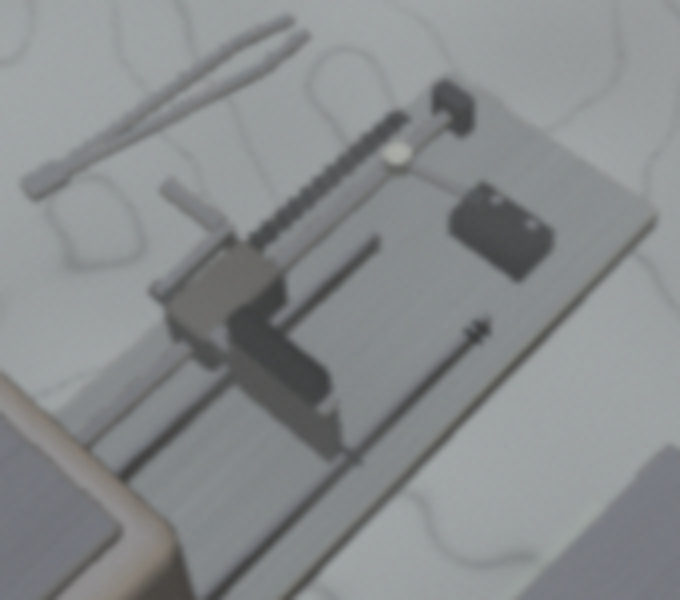

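```bash
cat > geo.py <<'E'
import numpy as np, cv2
from scipy.optimize import least_squares
def proj(P,cp):
    T=np.array(cp['T']); q=(np.asarray(P)-T[:3,3])@T[:3,:3]
    return np.c_[cp['fx']*q[:,0]/q[:,2]+cp['cx'],cp['fy']*q[:,1]/q[:,2]+cp['cy']]
def unproj(uv,cp,z):
    T=np.array(cp['T']); uv=np.atleast_2d(uv)
    d=np.c_[(uv[:,0]-cp['cx'])/cp['fx'],(uv[:,1]-cp['cy'])/cp['fy'],np.ones(len(uv))]@T[:3,:3].T
    o=T[:3,3]; return o+d*((z-o[2])/d[:,2])[:,None]
E
python3 - <<'E'
from geo import *
from station import manip
ct=manip.camera_params("top"); cs=manip.camera_params("scene")
# name, model(p) mm, px
top=[((75,270,20),0,(69,84)),((-115,270,20),0,(75,373)),((-68,169,60),0,(235,296)),((47.5,110,38),0,(320,116)),((47.5,125,38),0,(298,121)),((-47.5,125,38),0,(300,267)),
((-58,35,62),1,(418,283)),((-58,-35,62),1,(527,278)),((-98,-35,62),1,(527,336)),((-98,35,62),1,(417,340)),((0,-25,111),1,(526,172))]
sc=[((75,270,20),0,(657,217)),((-68,169,60),0,(397,150)),((47.5,110,38),0,(478,332)),((-47.5,125,38),0,(377,239)),((50,-25,45),1,(358,458))]
uvt=np.array([t[2] for t in top])/4.7+[235,115]; uvs=np.array([t[2] for t in sc])/4+[140,190]
def pts(L,v):
    P=np.array([t[0] for t in L],float)
    m=np.array([t[1] for t in L]); 
    P[:,1]+=m*v[3]*1000; P/=1000
    c,s=np.cos(v[2]),np.sin(v[2])
    return np.c_[v[0]+c*P[:,0]-s*P[:,1],v[1]+s*P[:,0]+c*P[:,1],P[:,2]]
# fix block: y listed relative joint: -35..35
def f(v): return np.r_[(proj(pts(top,v),ct)-uvt).ravel(),(proj(pts(sc,v),cs)-uvs).ravel()]
r=least_squares(f,[0.6,-0.1,0,0.02],loss='soft_l1')
print(r.x); print(np.round(f(r.x).reshape(-1,2),2))
v=r.x
for a in [0,.07,.14]:
    P=(-164.5,-25+56*np.cos(a),55+56*np.sin(a)); print(a,(proj(pts([(P,1)],v),ct)-[235,115])*4.7,(proj(pts([(P,1)],v),cs)-[140,190])*4)
# loaf
c=np.array([[262,200],[300,170],[355,190],[408,415],[370,446],[315,430],[335,308]])/5+[100,130]
print(unproj(c,ct,.015+.03))
ax=np.array([[308,172],[360,446]])/5+[100,130]
w=unproj(ax,ct,.043); print(w, w.mean(0), np.linalg.norm(w[0]-w[1]), np.arctan2(*(w[0]-w[1])[[1,0]]))
print(unproj(np.array([[227,242]]),ct,.09), unproj(np.array([[264,235],[338,243],[373,270],[396,270]]),ct,.01))
bc=np.array([[55,55],[460,57],[453,495],[43,493]])/5+[100,130]; print(unproj(bc,ct,.015))
E
```

```text
[ 0.64162487 -0.17630392  0.04275357  0.02260139]
[[ 0.19 -1.19]
 [-0.31  0.08]
 [-0.12 -0.66]
 [ 0.53 -0.75]
 [ 0.16 -1.74]
 [ 0.34 -1.01]
 [-0.7  -1.9 ]
 [ 0.25 -1.17]
 [ 0.6   0.24]
 [-0.19 -0.28]
 [-0.04 -0.77]
 [-0.1  -3.15]
 [-0.56 -0.92]
 [-2.78 -2.6 ]
 [-1.03 -3.77]
 [-3.65 -4.19]]
0 [[423.24643794 446.52712565]] [[166.46532746 179.42810178]]
0.07 [[424.44708403 446.50834329]] [[165.50767274 175.96875958]]
0.14 [[426.09621864 446.48377906]] [[164.23467811 172.76450098]]
[[0.5780273  0.38091956 0.045     ]
 [0.59649681 0.35913103 0.045     ]
 [0.58555208 0.32601476 0.045     ]
 [0.4536894  0.2893837  0.045     ]
 [0.43484523 0.31103785 0.045     ]
 [0.44324817 0.34382069 0.045     ]
 [0.5153648  0.33499334 0.045     ]]
[[0.59564818 0.35479246 0.043     ]
 [0.43461836 0.3173258  0.043     ]] [0.51513327 0.33605913 0.043     ] 0.1653310442282315 0.22860185817487824
[[0.37633837 0.14983098 0.09      ]] [[ 0.39480327  0.04490835  0.01      ]
 [ 0.3777116  -0.17745547  0.01      ]
 [ 0.30079859 -0.28316148  0.01      ]
 [ 0.30294801 -0.35152387  0.01      ]]
[[0.66558284 0.5185842  0.015     ]
 [0.67128516 0.27162173 0.015     ]
 [0.40627874 0.26577829 0.015     ]
 [0.39997081 0.51294167 0.015     ]]
```

```bash
cat >> geo.py <<'E'
def s2w(P,v):
    P=np.atleast_2d(np.asarray(P,float))/1000; c,s=np.cos(v[2]),np.sin(v[2])
    return np.c_[v[0]+c*P[:,0]-s*P[:,1],v[1]+s*P[:,0]+c*P[:,1],P[:,2]]
def box(x0,x1,y0,y1,z0,z1):
    c=[(x,y,z) for x in(x0,x1) for y in(y0,y1) for z in(z0,z1)]
    return [(c[i],c[j]) for i in range(8) for j in range(i) if sum(a!=b for a,b in zip(c[i],c[j]))==1]
def model(p,a=0.07):
    p=p*1000; L=[]
    L+=box(-115,75,-150,270,0,20)+box(45,50,-150,125,20,38)+box(-50,-45,-150,125,20,38)
    L+=box(-98,-58,p-35,p+35,30,62)+box(-37,37,p-34,p-16,85,111)
    L+=[((-68-9,169,60),(-68+9,169,60)),((-68,160,60),(-68,178,60)),((40,p-25,45),(50,p-25,45)),((45,106,38),(50,106,38)),((45,114,38),(50,114,38))]
    h=(-108,p-25,55); e=(-108,p-25+56*np.cos(a),55+56*np.sin(a)); L+=[(h,e),(e,(-164,e[1],e[2]))]
    L+=box(-19,43,162,198,20,46)
    return L
def overlay(im,cp,v,p,a,roi,k):
    x0,y0,x1,y1=roi
    c=cv2.resize(im[y0:y1,x0:x1],None,fx=k,fy=k,interpolation=cv2.INTER_CUBIC)
    for A,B in model(p,a):
        q=(proj(s2w([A,B],v),cp)+.5-[x0,y0])*k
        cv2.line(c,tuple(int(round(t)) for t in q[0]),tuple(int(round(t)) for t in q[1]),(0,255,0),1,cv2.LINE_AA)
    return c
E
python3 - <<'E'
from geo import *
from station import manip
v=[0.64162487,-0.17630392,0.04275357]
for n,roi,k in [("top",(235,115,405,215),4.7),("scene",(140,190,310,340),4)]:
    cv2.imwrite(f"pics/ov_{n}.png",overlay(cv2.imread(f"pics/{n}0.png"),manip.camera_params(n),v,.0226,.07,roi,k))
E
```

```text
(no output)
```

View pics/ov_top.png

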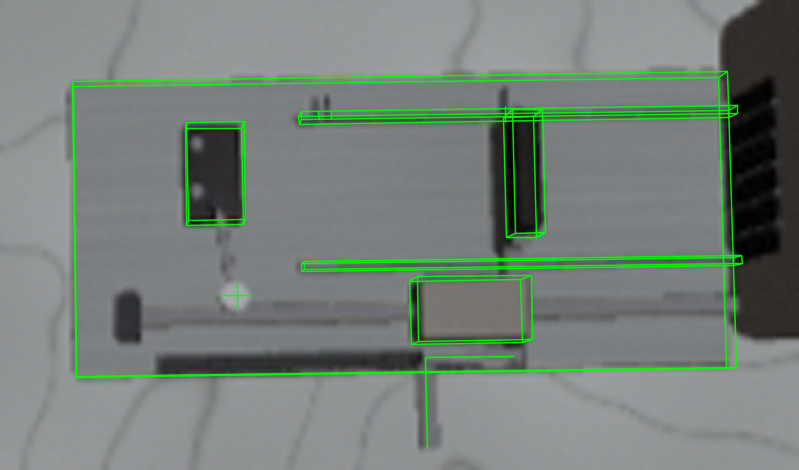

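View pics/ov_scene.png

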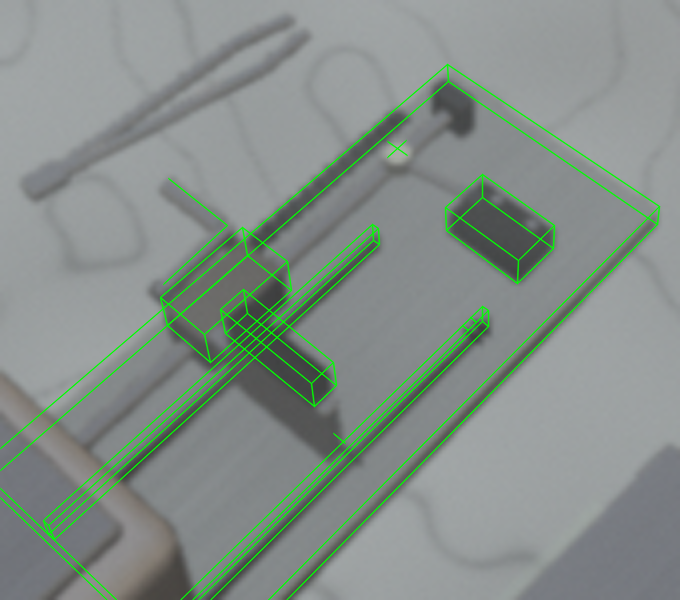

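```bash
python3 - <<'E'
from station import manip
import numpy as np
from scipy.spatial.transform import Rotation as R
s=manip.sense(); print(np.round(R.from_quat(s['tool_rot']).as_matrix(),3))
p=manip.camera_params("wrist"); print({k:(np.round(v,4).tolist()) for k,v in p.items()})
E
```

```text
[[-0.001 -0.937  0.348]
 [-0.002  0.348  0.937]
 [-1.     0.    -0.002]]
{'fx': 273.2078, 'fy': 273.2078, 'cx': 257.9303, 'cy': 184.6315, 'tool_from_camera': [[-0.0008, -0.2937, 0.9559, -0.1429], [-0.0011, -0.9559, -0.2937, 0.075], [1.0, -0.0013, 0.0005, 0.0003], [0.0, 0.0, 0.0, 1.0]]}
```

Emit:
send_rows(
  steps=[
    [[0,0.027,-0.053,0,0.05],[0,0.054,-0.107,0,0.1],[0,0.081,-0.16,0,0.15],[0,0.108,-0.214,0,0.2],[0,0.135,-0.267,0,0.25],[0,0.162,-0.32,0,0.3],[0,0.19,-0.374,0,0.35],[0,0.217,-0.427,0,0.4]],
  ],
)

```text
t: 1.1
tcp_pos: [0.4352, 0.157, 0.2312]
tool_rot: [-0.511, 0.488, 0.511, 0.488]
force: [1.1, 0.9, 0.6]
finger_gap: 0.999
```

Emit:
send_rows(
  steps=[
    [[0,0.03,-0.055,0,0],[0,0.06,-0.11,0,0],[0,0.09,-0.165,0,0],[0,0.12,-0.22,0,0],[0,0.14,-0.275,0,0],[0,0.14,-0.275,0,0]],
  ],
)

```text
t: 1.85
tcp_pos: [0.5763, -0.1207, 0.2307]
tool_rot: [0.51, -0.49, -0.509, -0.49]
force: [0.5, 1.2, -0.8]
finger_gap: 0.998
```

```bash
cat >> geo.py <<'E'
from scipy.spatial.transform import Rotation as R
def wrist(manip,name):
    s=manip.sense(); im=manip.snapshot("wrist"); cp=dict(manip.camera_params("wrist"))
    T=np.eye(4); T[:3,:3]=R.from_quat(s['tool_rot']).as_matrix(); T[:3,3]=s['tcp_pos']
    cp['T']=T@np.array(cp['tool_from_camera']); cv2.imwrite(f"pics/{name}.png",im[:,:,::-1])
    np.save(f"pics/{name}.npy",np.r_[cp['fx'],cp['fy'],cp['cx'],cp['cy'],cp['T'].ravel()])
    return im[:,:,::-1].copy(),cp,s
def load(name):
    a=np.load(f"pics/{name}.npy"); return cv2.imread(f"pics/{name}.png"),dict(fx=a[0],fy=a[1],cx=a[2],cy=a[3],T=a[4:].reshape(4,4))
E
python3 - <<'E'
from geo import *
from station import manip
im,cp,s=wrist(manip,"w1"); print(s['t'],s['tcp_pos'],R.from_quat(s['tool_rot']).as_matrix()[:2,2],s['q'])
v=[0.64162487,-0.17630392,0.04275357]
cv2.imwrite("pics/w1o.png",overlay(im,cp,v,.0226,.07,(0,0,512,384),1.5))
cv2.imwrite("pics/w1b.png",cv2.resize(im,None,fx=1.56,fy=1.56,interpolation=cv2.INTER_CUBIC))
E
```

```text
1.85 [ 0.57627389 -0.12069716  0.23074942] [-0.03885101  0.99924387] [-3.95717476e-01  4.78459678e-01  1.52792778e+00 -8.67832599e-04
  1.13330779e+00 -2.00500876e+00]
```

View pics/w1o.png

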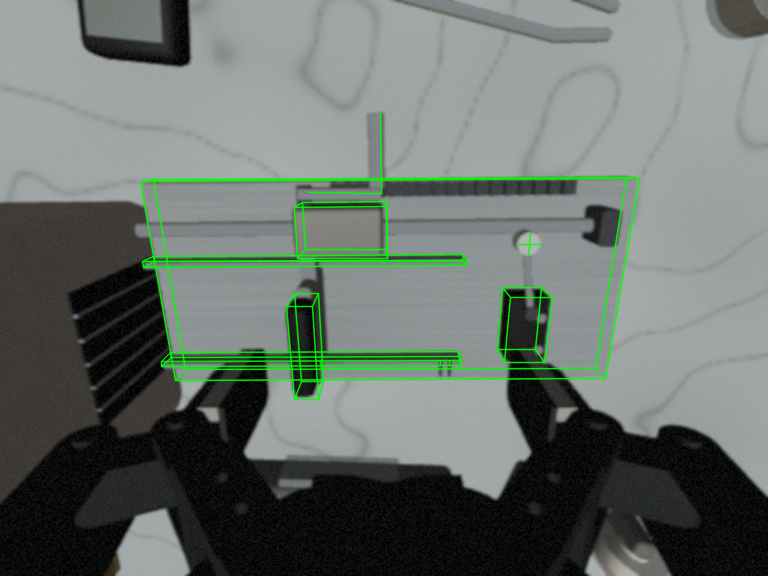

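View pics/w1b.png

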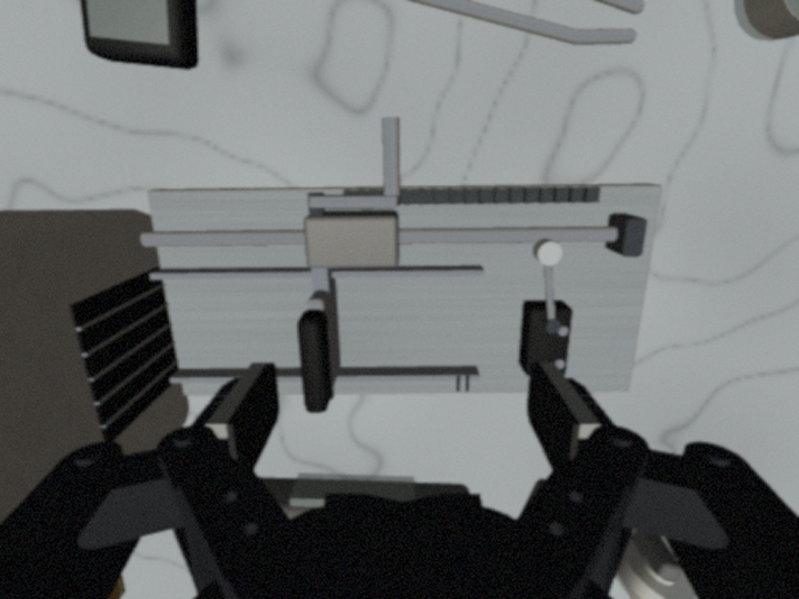

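```bash
python3 - <<'E'
from geo import *
from station import manip
ct=manip.camera_params("top"); cs=manip.camera_params("scene"); _,cw=load("w1")
top=[((75,270,20),0,(69,84)),((-115,270,20),0,(75,373)),((-68,169,60),0,(235,296)),((47.5,125,38),0,(298,121)),((-47.5,125,38),0,(300,267)),
((-58,35,62),1,(418,283)),((-58,-35,62),1,(527,278)),((-98,-35,62),1,(527,336)),((-98,35,62),1,(417,340))]
sc=[((75,270,20),0,(657,217)),((-68,169,60),0,(397,150)),((47.5,110,38),0,(478,332)),((-47.5,125,38),0,(377,239))]
wr=[((-47.5,125,38),0,(482,268)),((47.5,125,38),0,(477,371)),((-68,169,60),0,(549,252)),((-115,270,20),0,(660,185)),((75,270,20),0,(631,391)),
((-98,-35,62),1,(306,212)),((-98,35,62),1,(397,211)),((-58,35,62),1,(398,265)),((-58,-35,62),1,(307,266))]
sets=[(top,4.7,(235,115),ct,1),(sc,4,(140,190),cs,.3),(wr,1.5625,(0,0),cw,1.5)]
def res(v,w=True):
    out=[]
    for L,k,o,cp,wt in sets:
        P=np.array([np.add(t[0],(0,t[1]*v[3]*1000,0)) for t in L])
        uv=np.array([t[2] for t in L])/k+o-.5
        out.append((proj(s2w(P,v),cp)-uv)*(wt if w else 1))
    return np.vstack(out)
for use in [[0,1,2],[0],[2]]:
    S=sets; sets=[S[i] for i in use]
    r=least_squares(lambda v:res(v).ravel(),[.64,-.176,.043,.022],loss='soft_l1'); print(use,np.round(r.x,4)); print(np.round(res(r.x,False),1).tolist())
    sets=S
E
```

```text
[0, 1, 2] [ 0.6392 -0.1786  0.0422  0.0228]
[[1.4, 0.1], [0.9, 1.4], [1.1, 0.7], [1.4, -0.4], [1.6, 0.3], [0.5, -0.6], [1.4, 0.2], [1.8, 1.6], [1.0, 1.1], [-0.8, -2.6], [-1.3, -0.4], [-3.6, -2.1], [-1.8, -3.3], [0.8, 1.6], [0.5, 2.8], [-0.2, -0.6], [2.5, -1.4], [-1.7, 0.5], [-2.0, 0.0], [1.7, 0.4], [1.3, 0.2], [-0.1, -0.2]]
[0] [ 0.6407 -0.1747  0.0439  0.0225]
[[0.1, -0.3], [-0.3, 1.0], [-0.2, 0.2], [0.1, -0.9], [0.3, -0.1], [-0.7, -1.1], [0.2, -0.4], [0.6, 1.1], [-0.2, 0.6]]
[2] [ 0.6392 -0.1791  0.0441  0.0229]
[[0.3, 1.3], [0.2, 2.6], [-0.7, -0.9], [2.0, -1.9], [-1.9, 0.2], [-2.6, -0.0], [1.1, 0.2], [0.8, 0.1], [-0.6, -0.2]]
```

```bash
python3 - <<'E'
from geo import *
_,cw=load("w1")
print(unproj(np.array([[390,118],[391,190],[391,160]])/1.5625-.5,cw,.059))
v=[.6395,-.178,.043]
print(s2w([(-140,22.8-25+56,59),(-164.5,53.8,59),(-112,53.8,59)],v))
E
```

```text
[[ 0.47587689 -0.13379858  0.059     ]
 [ 0.5240755  -0.13171846  0.059     ]
 [ 0.50342338 -0.13231561  0.059     ]]
[[ 0.49731672 -0.13026788  0.059     ]
 [ 0.47283937 -0.13132105  0.059     ]
 [ 0.52529084 -0.12906425  0.059     ]]
```

Emit:
send_rows(
  steps=[
    [[0,-0.04,-0.005,0,0.004],[0,-0.078,-0.011,-0.01,0.004],[0,-0.078,-0.011,-0.065,0.004],[0,-0.078,-0.011,-0.12,0.004],[0,-0.078,-0.011,-0.165,0.004],[0,-0.078,-0.011,-0.19,0.004],[0,-0.078,-0.011,-0.19,0.004]],
  ],
  grip_force=25,
)

```text
t: 2.78
tcp_pos: [0.4946, -0.1249, 0.0398]
tool_rot: [-0.51, 0.488, 0.514, 0.487]
force: [0.3, 1.2, -0.3]
finger_gap: 0.997
```

```bash
python3 - <<'E'
from geo import *
from station import manip
im,cp,s=wrist(manip,"w2"); print(s['t'],s['tcp_pos'],s['force'])
cv2.imwrite("pics/w2b.png",cv2.resize(im,None,fx=1.56,fy=1.56,interpolation=cv2.INTER_CUBIC))
E
```

```text
2.775 [ 0.49463541 -0.12494767  0.03979094] [ 0.27755669  1.18258347 -0.33911165]
```

View pics/w2b.png

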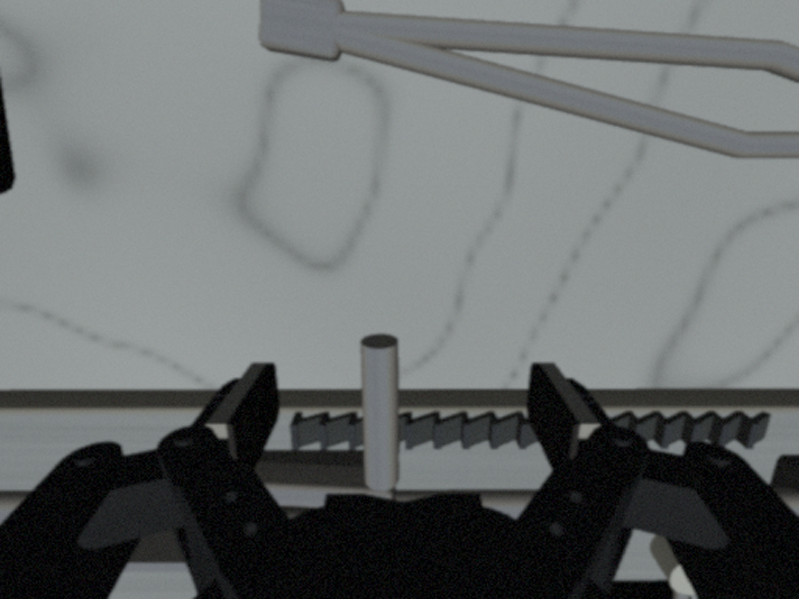

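Emit:
send_rows(
  steps=[
    [[0,0,-0.006,0,0],[0.6,0,-0.006,0,0],[1,0,-0.006,0,0],[1,0,-0.006,0,0],[1,0,-0.006,0,0],[1,0,-0.006,0,0],[1,0,-0.006,0,0]],
  ],
  grip_force=25,
)

```text
t: 3.7
tcp_pos: [0.4966, -0.1328, 0.0414]
tool_rot: [-0.512, 0.488, 0.512, 0.488]
force: [0.2, 2.1, 3.5]
finger_gap: 0.131
```

```bash
python3 - <<'E'
from geo import *
from station import manip
im,cp,s=wrist(manip,"w3"); print(s['t'],s['tcp_pos'],s['force'],s['finger_gap'],np.linalg.norm(s['qd']))
cv2.imwrite("pics/w3b.png",cv2.resize(im,None,fx=1.56,fy=1.56,interpolation=cv2.INTER_CUBIC))
E
```

```text
3.7 [ 0.49658808 -0.13277413  0.04143391] [0.15095925 2.11130703 3.49843042] 0.13088696367759448 0.002346129387984746
```

View pics/w3b.png

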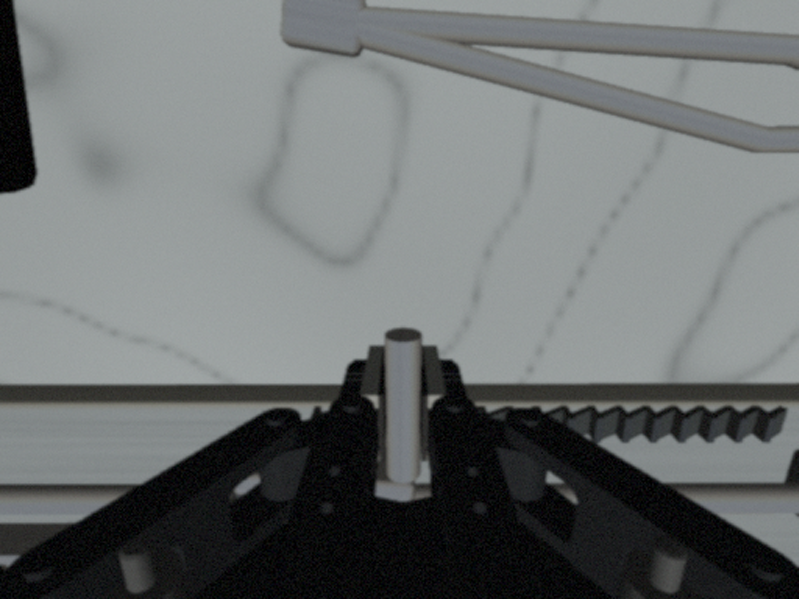

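Emit:
send_rows(
  steps=[
    [[1,0,-0.002,0.011,0],[1,0,-0.006,0.0215,0],[1,0.0005,-0.0125,0.031,0],[1,0.001,-0.02,0.039,0],[1,0.001,-0.0295,0.045,0],[1,0.0015,-0.04,0.049,0],[1,0.002,-0.051,0.0515,0],[1,0.0025,-0.062,0.051,0]],
  ],
)

```text
t: 4.75
tcp_pos: [0.4991, -0.1931, 0.094]
tool_rot: [-0.511, 0.487, 0.513, 0.489]
force: [-0.2, 13.8, 30.5]
finger_gap: 0.129
```

Emit:
send_rows(
  steps=[
    [[1,0.0005,-0.011,-0.002,0],[1,0.001,-0.021,-0.0065,0],[1,0.001,-0.026,-0.0095,0],[1,0.001,-0.026,-0.0095,0]],
  ],
)

```text
t: 5.25
tcp_pos: [0.5023, -0.2271, 0.0882]
tool_rot: [0.517, -0.489, -0.508, -0.486]
force: [-7.5, -7.2, 30.0]
finger_gap: 0.127
```

```bash
python3 - <<'E'
from geo import *
from station import manip
im,cp,s=wrist(manip,"w4"); print(s['t'],s['tcp_pos'],s['force'],s['finger_gap'],np.linalg.norm(s['qd']))
cv2.imwrite("pics/w4b.png",cv2.resize(im,None,fx=1.56,fy=1.56,interpolation=cv2.INTER_CUBIC))
im=manip.snapshot("scene")[:,:,::-1]; cv2.imwrite("pics/s4.png",cv2.resize(im[150:340,100:310],None,fx=3,fy=3,interpolation=cv2.INTER_CUBIC))
E
```

```text
5.25 [ 0.50231324 -0.22711762  0.08819103] [-7.483751   -7.24297195 30.02828751] 0.12695329454531665 0.007146090780757712
```

View pics/w4b.png

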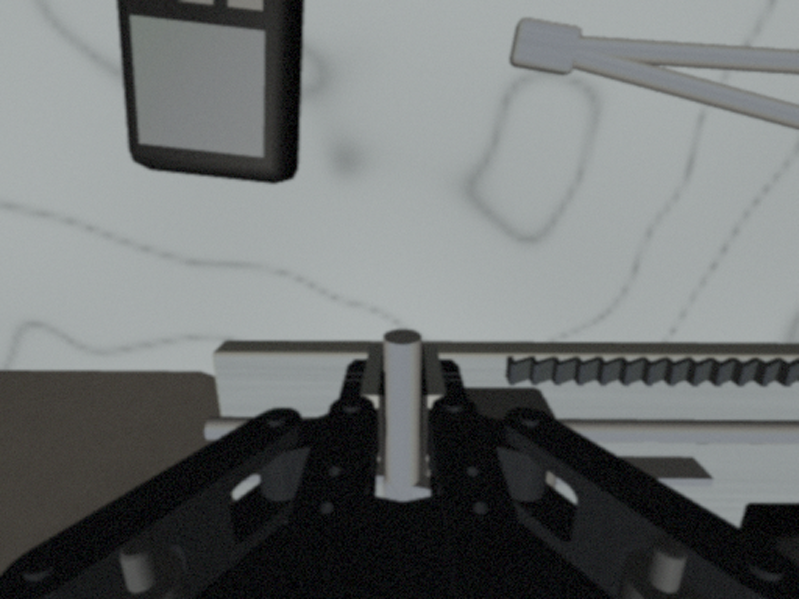

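View pics/s4.png

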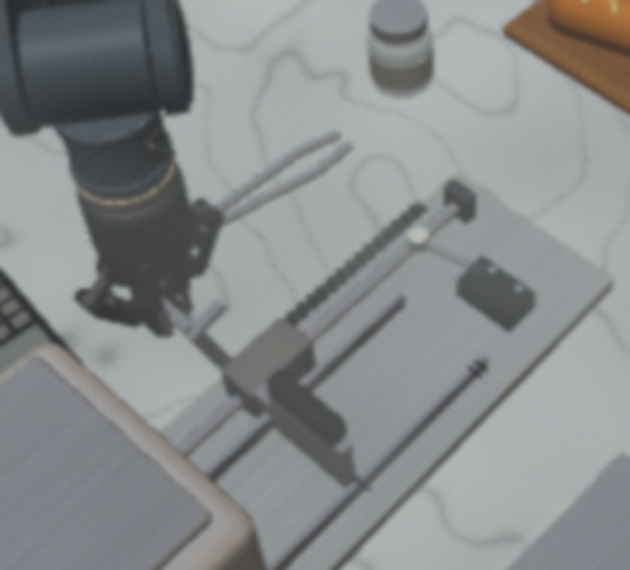

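Emit:
send_rows(
  steps=[
    [[1,0,0.001,0.003,0],[0,0,0.001,0.003,0],[0,0,0.001,0.003,0],[0,0,0.001,0.003,0],[0,0,0.001,0.06,0],[0,0.03,0.001,0.1,0],[0,0.06,0.03,0.12,0],[0,0.08,0.06,0.12,0]],
  ],
)

```text
t: 6.35
tcp_pos: [0.5825, -0.1611, 0.2046]
tool_rot: [0.513, -0.487, -0.51, -0.488]
force: [-0.3, 0.6, -0.3]
finger_gap: 1.001
```

```bash
python3 - <<'E'
from geo import *
from station import manip
im,cp,s=wrist(manip,"w5"); print(s['t'],s['tcp_pos'],s['force'],s['finger_gap'],np.linalg.norm(s['qd']))
cv2.imwrite("pics/w5b.png",cv2.resize(im,None,fx=1.56,fy=1.56,interpolation=cv2.INTER_CUBIC))
im=manip.snapshot("scene")[:,:,::-1]; cv2.imwrite("pics/s5.png",cv2.resize(im[150:340,100:310],None,fx=3,fy=3,interpolation=cv2.INTER_CUBIC))
E
```

```text
6.35 [ 0.58250054 -0.16112604  0.20458285] [-0.31227026  0.55773451 -0.33644413] 1.0012904841558772 0.7277329578741839
```

View pics/w5b.png

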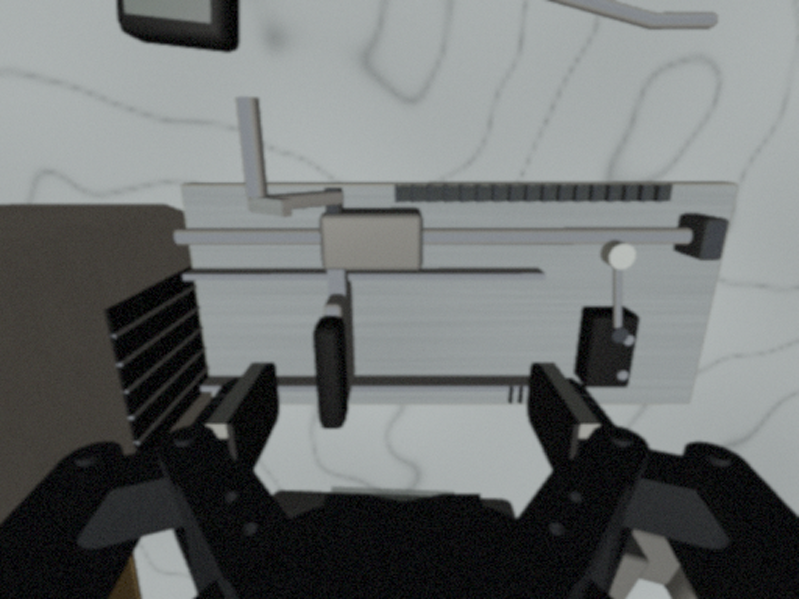

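View pics/s5.png

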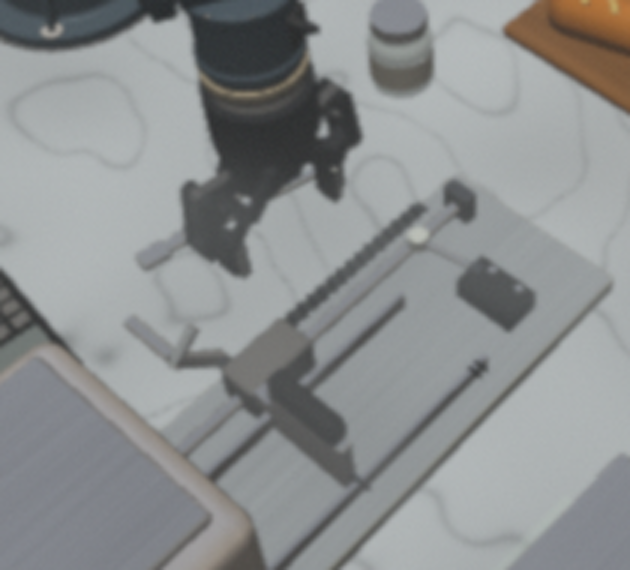

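```bash
python3 - <<'E'
from geo import *
from station import manip
for k in range(3): manip.snapshot("wrist")
im,cp,s=wrist(manip,"w6"); print(s['t'],s['tcp_pos'],s['force'],s['finger_gap'],np.linalg.norm(s['qd']))
cv2.imwrite("pics/w6o.png",overlay(im,cp,[.6395,-.178,.043],.020,2.3,(0,0,512,384),1.56))
cv2.imwrite("pics/w6b.png",cv2.resize(im,None,fx=1.56,fy=1.56,interpolation=cv2.INTER_CUBIC))
E
```

```text
6.6 [ 0.57941172 -0.16091286  0.20191279] [-0.36075397  0.93811734  0.23284673] 1.0006945931389628 0.022087438443631664
```

View pics/w6o.png

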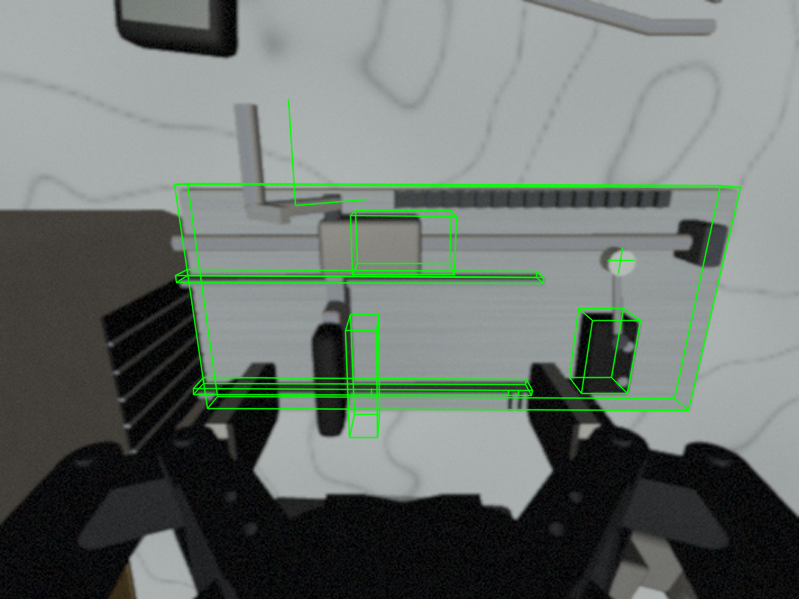

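View pics/w6b.png

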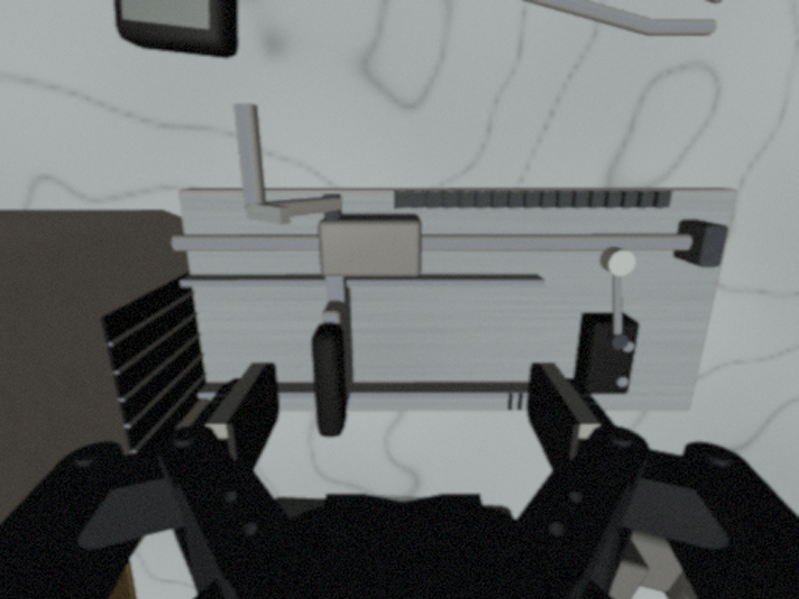

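```bash
python3 - <<'E'
from geo import *
im,cw=load("w6")
print(unproj(np.array([[331,378],[328,322],[330,436]])/1.56-.5,cw,.111))
print(unproj(np.array([[321,219],[420,218],[420,276],[321,276]])/1.56-.5,cw,.062))
v=[.6395,-.178,.043]
print(s2w([(0,-25,111),(-98,-35,62),(-98,35,62),(-58,35,62),(-58,-35,62)],v))
E
```

```text
[[ 0.63549367 -0.20204161  0.111     ]
 [ 0.59876667 -0.20374921  0.111     ]
 [ 0.67712788 -0.20274308  0.111     ]]
[[ 0.54561605 -0.21640551  0.062     ]
 [ 0.54183086 -0.15107539  0.062     ]
 [ 0.58146322 -0.14871679  0.062     ]
 [ 0.58471242 -0.21672956  0.062     ]]
[[ 0.64057467 -0.20297689  0.111     ]
 [ 0.54309512 -0.21718035  0.062     ]
 [ 0.54008605 -0.14724505  0.062     ]
 [ 0.58004908 -0.14552558  0.062     ]
 [ 0.58305815 -0.21546088  0.062     ]]
```

Emit:
send_rows(
  steps=[
    [[0,0.03,-0.021,-0.005,0.002],[0,0.059,-0.042,-0.015,0.002],[0,0.059,-0.042,-0.07,0.002],[0,0.059,-0.042,-0.11,0.002],[0,0.059,-0.042,-0.12,0.002],[0,0.059,-0.042,-0.12,0.002]],
  ],
  grip_force=40,
)

```text
t: 7.4
tcp_pos: [0.6389, -0.2039, 0.0826]
tool_rot: [-0.512, 0.488, 0.512, 0.487]
force: [-0.6, -0.6, 0.8]
finger_gap: 0.997
```

```bash
python3 - <<'E'
from geo import *
from station import manip
im,cp,s=wrist(manip,"w7"); print(s['t'],s['tcp_pos'],s['force'],s['finger_gap'],np.linalg.norm(s['qd']))
cv2.imwrite("pics/w7b.png",cv2.resize(im,None,fx=1.56,fy=1.56,interpolation=cv2.INTER_CUBIC))
E
```

```text
7.4 [ 0.63885191 -0.20386043  0.08263946] [-0.63438519 -0.60134495  0.84284807] 0.9972675030812899 0.04887744735893835
```

View pics/w7b.png

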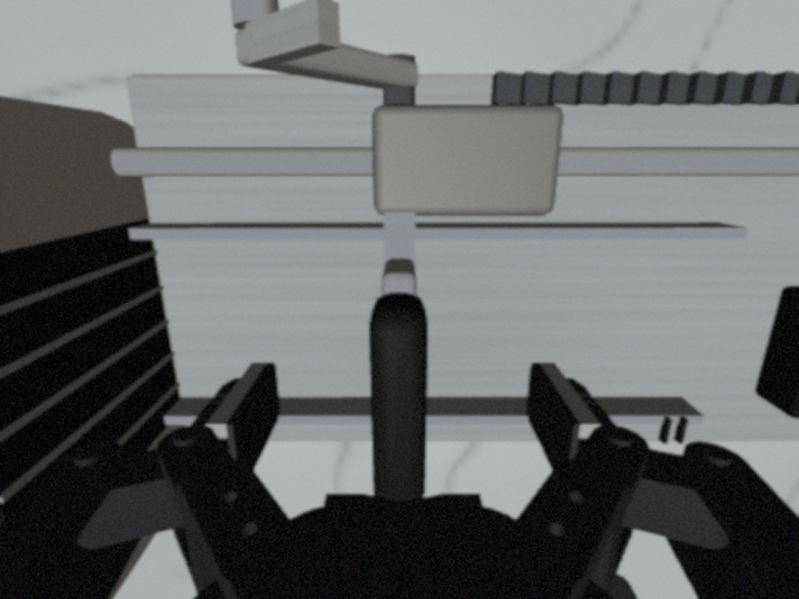

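Emit:
send_rows(
  steps=[
    [[0.6,0,0,0,0],[1,0,0,0,0],[1,0,0,0,0],[1,0,0,0,0],[1,0,0,0,0]],
  ],
  grip_force=40,
)

```text
t: 8.07
tcp_pos: [0.6395, -0.204, 0.0837]
tool_rot: [0.513, -0.487, -0.512, -0.487]
force: [-1.0, -2.3, 4.7]
finger_gap: 0.201
```

```bash
python3 - <<'E'
from station import manip
s=manip.sense(); print(s['t'],s['tcp_pos'],s['force'],s['finger_gap'])
E
```

```text
8.075 [ 0.63950858 -0.20396481  0.08365273] [-1.03750077 -2.28766289  4.67394462] 0.20141855674466533
```

Emit:
send_rows(
  steps=[
    [[1,-0.0005,0.01,0,0],[1,-0.001,0.025,0,0],[1,-0.002,0.045,0,0],[1,-0.003,0.065,0,0],[1,-0.0035,0.085,0,0],[1,-0.0045,0.1,0,0],[1,-0.0045,0.11,0,0],[1,-0.0045,0.11,0,0]],
  ],
)

```text
t: 9.07
tcp_pos: [0.634, -0.0933, 0.0836]
tool_rot: [-0.512, 0.488, 0.513, 0.487]
force: [-3.7, -1.0, 6.6]
finger_gap: 0.205
```

```bash
python3 - <<'E'
from geo import *
from station import manip
im,cp,s=wrist(manip,"w8"); print(s['t'],s['tcp_pos'],s['force'],s['finger_gap'],np.linalg.norm(s['qd']))
cv2.imwrite("pics/w8b.png",cv2.resize(im,None,fx=1.56,fy=1.56,interpolation=cv2.INTER_CUBIC))
im=manip.snapshot("scene")[:,:,::-1]; cv2.imwrite("pics/s8f.png",im); cv2.imwrite("pics/s8.png",cv2.resize(im[150:340,140:310],None,fx=3.5,fy=3.5,interpolation=cv2.INTER_CUBIC))
im=manip.snapshot("top")[:,:,::-1]; cv2.imwrite("pics/t8f.png",im); cv2.imwrite("pics/t8.png",cv2.resize(im[115:215,235:405],None,fx=4.7,fy=4.7,interpolation=cv2.INTER_CUBIC))
E
```

```text
9.075 [ 0.63397062 -0.09331977  0.08364235] [-3.74157248 -0.96104342  6.59586639] 0.2045594929206237 0.011548500927202832
```

View pics/w8b.png

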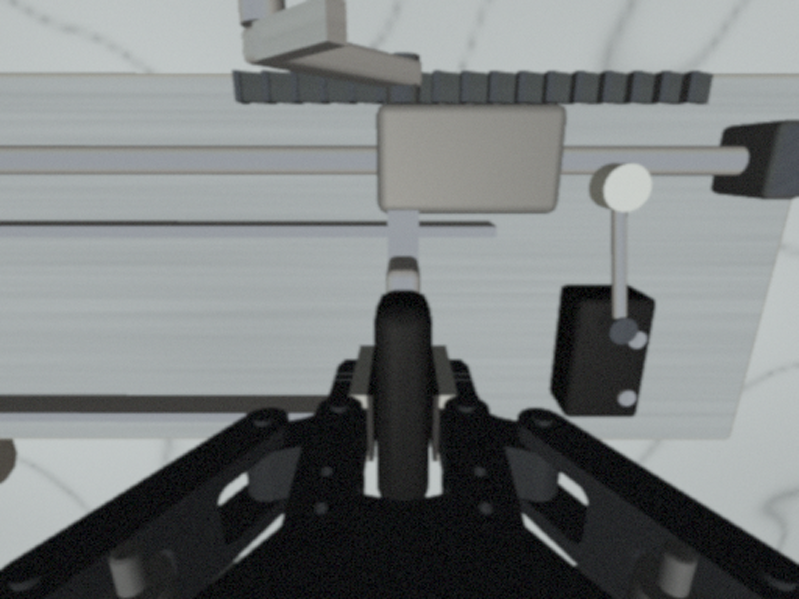

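View pics/s8.png

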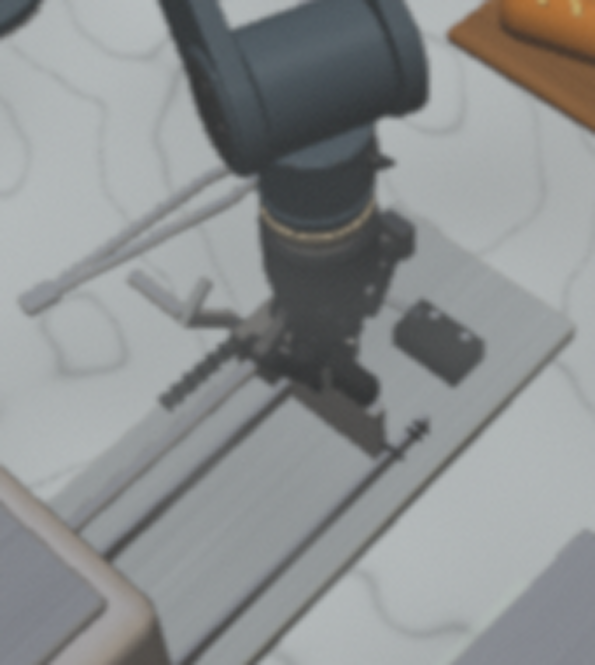

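View pics/t8.png

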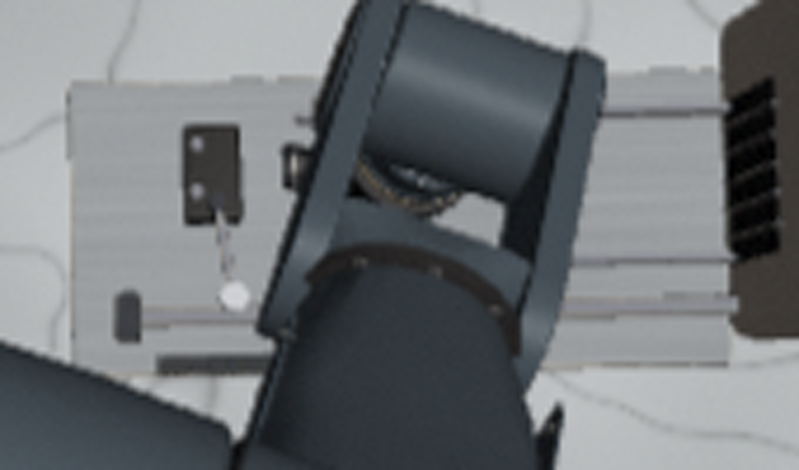

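```bash
python3 - <<'E'
import cv2
im=cv2.imread("pics/w8.png"); c=im[55:150,225:430]
cv2.imwrite("pics/w8c.png",cv2.resize(c,None,fx=3.9,fy=3.9,interpolation=cv2.INTER_CUBIC))
E
```

```text
(no output)
```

View pics/w8c.png

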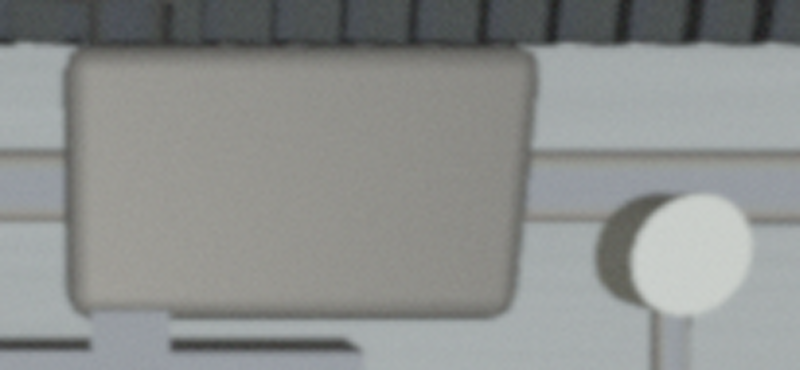

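```bash
python3 - <<'E'
from geo import *
im,cw=load("w8")
f=lambda x,y:np.array([x,y])/3.9+[225,55]-.5
r=unproj(f(692,255),cw,.060)[0]; e=[unproj(f(*p),cw,.0615)[0] for p in [(519,255),(537,60),(513,310)]]; l=[unproj(f(*p),cw,.0615)[0] for p in [(68,60),(72,300)]]
u=np.array([-np.sin(.043),np.cos(.043),0]); w=np.array([np.cos(.043),np.sin(.043),0])
print(r,r@u,[a@u for a in e],[a@u for a in l],"gap",r@u-.009-e[0]@u)
print([ (a@u-cw['T'][:3,3]@u) for a in (r,e[0])])
v=np.array([.6395,-.178,0]);print("slicer roller",(r-v)@w,(r-v)@u, "block",(e[0]-v)@u)
E
```

```text
[ 0.56587628 -0.01060905  0.06      ] -0.034924426996421065 [np.float64(-0.06181796641411507), np.float64(-0.062331229537483136), np.float64(-0.061804852552104016)] [np.float64(-0.12966924936419066), np.float64(-0.12941153726071128)] gap 0.017893539417694004
[np.float64(0.08553367051357624), np.float64(0.05864013109588224)]
slicer roller -0.06636007407059615 0.17040106402043828 block 0.1435075246027443
```

Emit:
send_rows(
  steps=[
    [[1,-0.0005,0.008,0,0],[1,-0.0005,0.014,0,0],[1,-0.001,0.019,0,0],[1,-0.001,0.022,0,0],[1,-0.001,0.022,0,0],[1,-0.001,0.022,0,0]],
  ],
)

```text
t: 9.98
tcp_pos: [0.633, -0.074, 0.0836]
tool_rot: [0.513, -0.489, -0.512, -0.486]
force: [-3.9, -9.6, 6.0]
finger_gap: 0.202
```

```bash
cat > look.py <<'E'
import sys
from geo import *
from station import manip
n=sys.argv[1]
im,cp,s=wrist(manip,"w"+n); print(s['t'],s['tcp_pos'],s['force'],s['finger_gap'],np.linalg.norm(s['qd']))
cv2.imwrite(f"pics/w{n}c.png",cv2.resize(im[55:285,225:430],None,fx=2.6,fy=2.6,interpolation=cv2.INTER_CUBIC))
im=manip.snapshot("scene")[:,:,::-1]; cv2.imwrite(f"pics/s{n}f.png",im); cv2.imwrite(f"pics/s{n}.png",cv2.resize(im[230:310,210:300],None,fx=7,fy=7,interpolation=cv2.INTER_CUBIC))
E
python3 look.py 9
```

```text
9.975 [ 0.6330102  -0.07402509  0.08362856] [-3.87121369 -9.5561239   5.96963487] 0.2019182286938815 0.0023286019645138646
```

View pics/w9c.png

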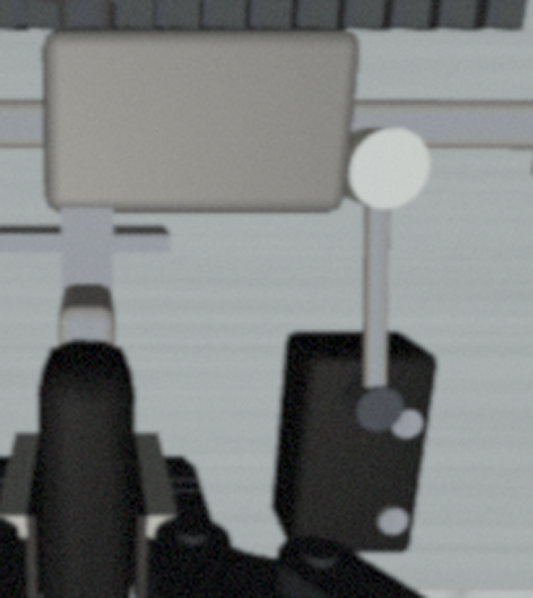

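View pics/s9.png

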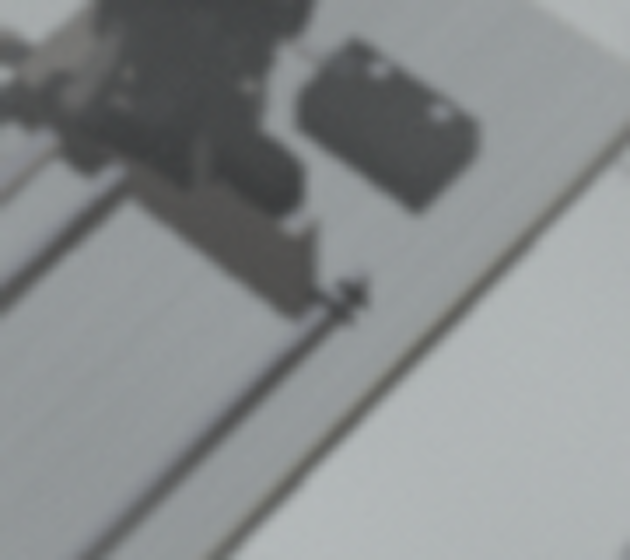

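```bash
cat > rol.py <<'E'
from geo import *
u=np.array([-np.sin(.043),np.cos(.043),0])
def meas(n,rol,b1,b2,k,o):
    _,cw=load(n); g=lambda p,z:unproj(np.array(p)/k+o-.5,cw,z)[0]
    r=g(rol,.060); B1=g(b1,.047); B2=g(b2,.047)
    print(n,"roller",(r@u).round(4),"b1",(B1@u).round(4),"b2",(B2@u).round(4),"rol-b1",((r-B1)@u*1000).round(1),"rol-b2",((r-B2)@u*1000).round(1))
E
python3 - <<'E'
from rol import *
meas("w8",(692*1.56/3.9+225*1.56,255*1.56/3.9+55*1.56),(638,340),(627,398),1.56,[0,0])
meas("w9",(390,168),(406,424),(392,521),2.6,[225,55])
E
python3 - <<'E'
import cv2
im=cv2.imread("pics/w8.png"); cv2.imwrite("pics/w8d.png",cv2.resize(im[95:285,330:435],None,fx=3,fy=3,interpolation=cv2.INTER_CUBIC))
im=cv2.imread("pics/w9.png"); cv2.imwrite("pics/w9d.png",cv2.resize(im[95:285,330:435],None,fx=3,fy=3,interpolation=cv2.INTER_CUBIC))
E
```

```text
w8 roller -0.0349 b1 -0.0127 b2 -0.0129 rol-b1 -22.3 rol-b2 -22.1
w9 roller -0.0321 b1 -0.0134 b2 -0.0133 rol-b1 -18.7 rol-b2 -18.8
```

View pics/w8d.png

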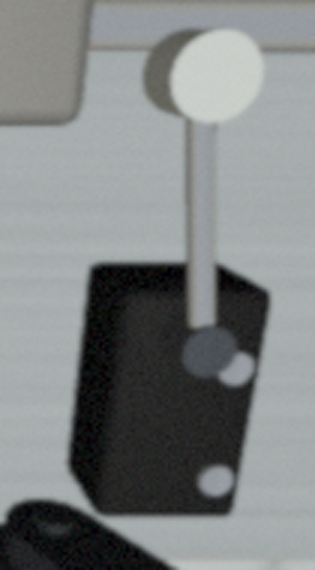

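View pics/w9d.png

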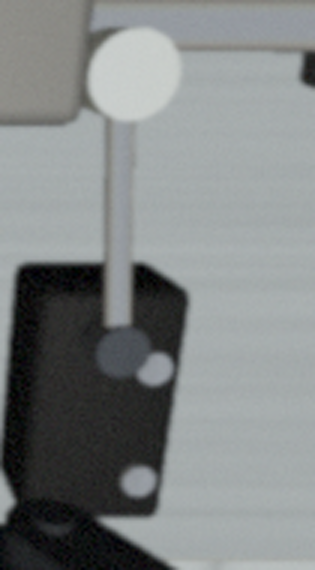

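Emit:
send_rows(
  steps=[
    [[1,0,0.002,0,0],[1,0,0.004,0,0],[1,0,0.005,0,0],[1,0,0.005,0,0],[1,0,0.005,0,0]],
  ],
)

```text
t: 10.7
tcp_pos: [0.6328, -0.0698, 0.0836]
tool_rot: [0.513, -0.489, -0.512, -0.485]
force: [-5.1, -11.3, 6.1]
finger_gap: 0.204
```

```bash
python3 look.py 10; python3 - <<'E'
import cv2
im=cv2.imread("pics/w10.png"); cv2.imwrite("pics/w10d.png",cv2.resize(im[95:285,330:435],None,fx=3,fy=3,interpolation=cv2.INTER_CUBIC))
E
```

```text
10.7 [ 0.63278271 -0.06975722  0.08362417] [ -5.08642598 -11.29183833   6.10147382] 0.20442775613448028 0.003061895868466945
```

View pics/w10d.png

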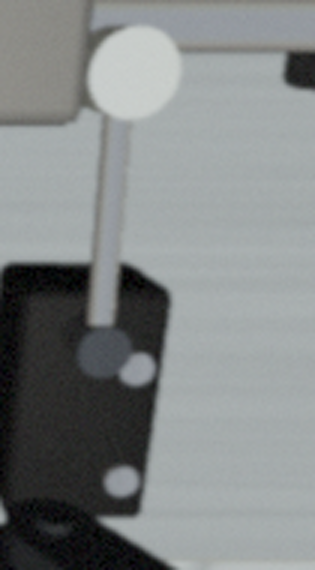

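View pics/s10.png

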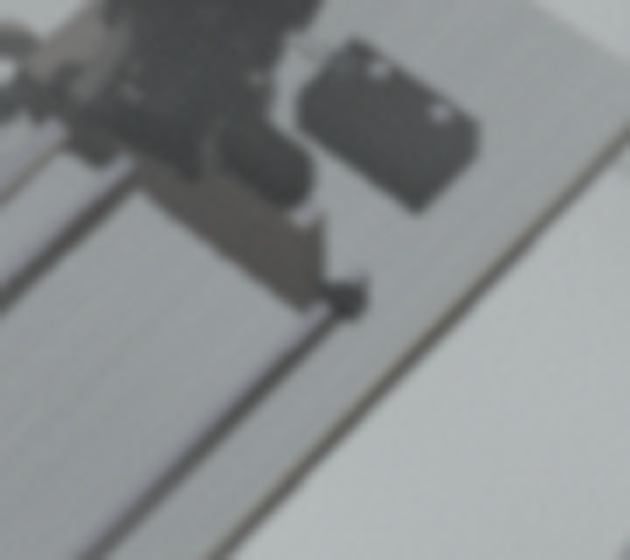

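```bash
python3 - <<'E'
from rol import *
meas("w8",(217,75),(236,369),(216,480),3,[330,95])
meas("w9",(135,74),(154,369),(138,481),3,[330,95])
meas("w10",(135,72),(136,369),(122,481),3,[330,95])
E
```

```text
w8 roller -0.035 b1 -0.0129 b2 -0.0128 rol-b1 -22.1 rol-b2 -22.2
w9 roller -0.0321 b1 -0.0133 b2 -0.0131 rol-b1 -18.8 rol-b2 -19.0
w10 roller -0.0279 b1 -0.0134 b2 -0.0129 rol-b1 -14.6 rol-b2 -15.1
```

Emit:
send_rows(
  steps=[
    [[1,0,0.001,0,0],[1,0,0.0018,0,0],[1,0,0.0018,0,0],[1,0,0.0018,0,0]],
  ],
)

```text
t: 11.3
tcp_pos: [0.6327, -0.0681, 0.0836]
tool_rot: [0.513, -0.489, -0.512, -0.485]
force: [-4.4, -12.2, 6.2]
finger_gap: 0.204
```

```bash
python3 look.py 11; python3 - <<'E'
import cv2
im=cv2.imread("pics/w11.png"); cv2.imwrite("pics/w11d.png",cv2.resize(im[95:285,330:435],None,fx=3,fy=3,interpolation=cv2.INTER_CUBIC))
E
```

```text
11.3 [ 0.63272767 -0.06810107  0.08364004] [ -4.41362154 -12.20329401   6.15793911] 0.2040441746489582 0.0007042226355701353
```

View pics/w11d.png

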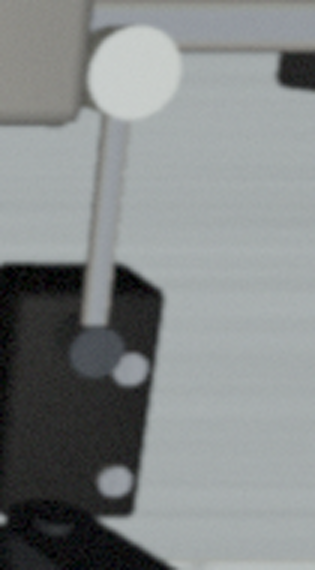

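View pics/s11.png

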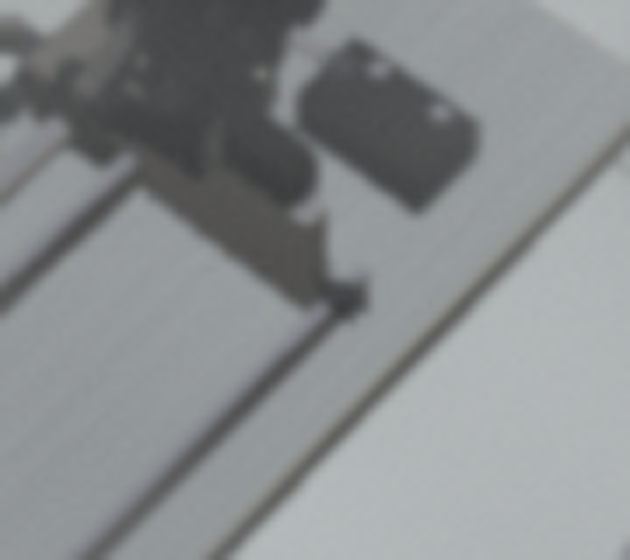

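Emit:
send_rows(
  steps=[
    [[1,0,-0.0015,0,0],[1,0,-0.0027,0,0],[1,0,-0.0027,0,0]],
  ],
)

```text
t: 11.78
tcp_pos: [0.6327, -0.0681, 0.0837]
tool_rot: [-0.512, 0.488, 0.513, 0.486]
force: [-4.3, -4.9, 6.5]
finger_gap: 0.202
```

Emit:
send_rows(
  steps=[
    [[0.7,0,0,0,0],[0.4,0,0,0,0],[0,0,0,0,0],[0,0,0,0,0],[0,0,0,0.05,0],[0,-0.03,0,0.09,0],[0,-0.075,0,0.1,0],[0,-0.075,0,0.1,0]],
  ],
)

```text
t: 12.78
tcp_pos: [0.5554, -0.0662, 0.1837]
tool_rot: [-0.512, 0.488, 0.513, 0.487]
force: [1.0, -0.2, 0.1]
finger_gap: 0.999
```

```bash
python3 - <<'E'
from geo import *
from station import manip
manip.snapshot("wrist"); manip.snapshot("wrist")
im,cp,s=wrist(manip,"w12"); print(s['t'],s['tcp_pos'],s['force'],s['finger_gap'],np.linalg.norm(s['qd']))
cv2.imwrite("pics/w12b.png",cv2.resize(im,None,fx=1.56,fy=1.56,interpolation=cv2.INTER_CUBIC))
E
```

```text
12.875 [ 0.55905324 -0.06713264  0.18323476] [0.35269284 0.3995812  0.10291041] 0.9993460161645574 0.043755497942741924
```

View pics/w12b.png

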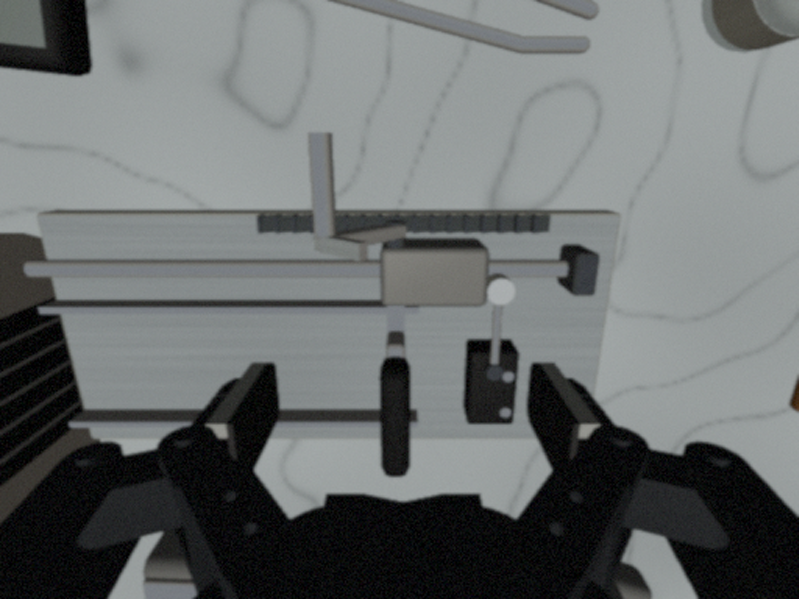

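```bash
python3 - <<'E'
from geo import *
from station import manip
im=manip.snapshot("scene")[:,:,::-1]; cv2.imwrite("pics/s12f.png",im)
cv2.imwrite("pics/s12.png",cv2.resize(im[255:295,235:285],None,fx=14,fy=14,interpolation=cv2.INTER_CUBIC))
b=cv2.imread("pics/s5.png"); 
cs=manip.camera_params("scene"); v=[.6395,-.178,.043]
for P in [(47.5,106,38),(47.5,114,38),(55,106,38),(55,114,38),(50,109,45),(47.5,125,38)]:
    print(P,(proj(s2w(P,v),cs)+.5-[235,255])*14)
E
```

```text
(47.5, 106, 38) [[280.88496177 235.8477095 ]]
(47.5, 114, 38) [[310.70487598 206.7661307 ]]
(55, 106, 38) [[312.48277939 259.8805754 ]]
(55, 114, 38) [[342.27948957 230.62625264]]
(50, 109, 45) [[302.25068112 211.68539535]]
(47.5, 125, 38) [[351.36309837 167.11459816]]
```

View pics/s12.png

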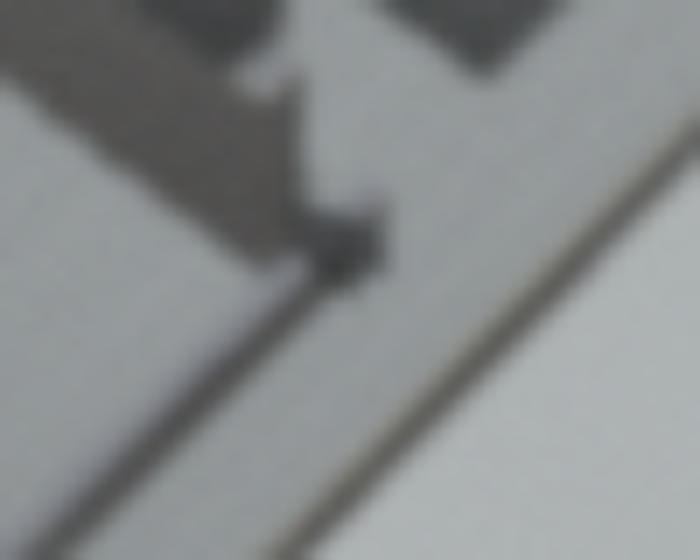

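Emit:
send_rows(
  steps=[
    [[0,0,-0.03,0.01,0],[0,0,-0.06,0.02,0],[0,0,-0.06,0.02,0]],
  ],
)

```text
t: 13.35
tcp_pos: [0.5605, -0.1293, 0.203]
tool_rot: [0.513, -0.488, -0.511, -0.488]
force: [0.3, 0.4, 0.4]
finger_gap: 1.004
```

```bash
python3 - <<'E'
from geo import *
from station import manip
manip.snapshot("wrist"); manip.snapshot("wrist")
im,cp,s=wrist(manip,"w13"); print(s['t'],s['tcp_pos'],s['force'],s['finger_gap'],np.linalg.norm(s['qd']))
cv2.imwrite("pics/w13b.png",cv2.resize(im,None,fx=1.56,fy=1.56,interpolation=cv2.INTER_CUBIC))
E
```

```text
13.45 [ 0.55888561 -0.126838    0.20203628] [-1.26567805  0.37149122 -0.53081269] 0.999707910559219 0.026430401551487643
```

View pics/w13b.png

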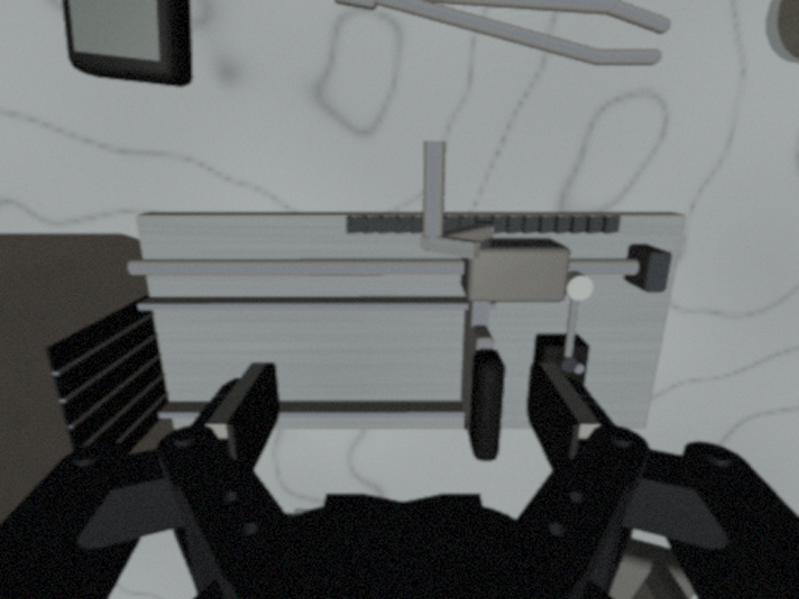

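Emit:
send_rows(
  steps=[
    [[0,0,0.05,0,0],[0,-0.01,0.1,0,0],[0,-0.015,0.13,0,0],[0,-0.015,0.13,0,0]],
  ],
)

```text
t: 14.0
tcp_pos: [0.5424, 0.0061, 0.2022]
tool_rot: [-0.513, 0.486, 0.514, 0.486]
force: [0.4, -0.2, -0.5]
finger_gap: 1.003
```

```bash
python3 - <<'E'
from geo import *
from station import manip
manip.snapshot("wrist"); manip.snapshot("wrist")
im,cp,s=wrist(manip,"w14"); print(s['t'],s['tcp_pos'],s['force'],s['finger_gap'],np.linalg.norm(s['qd']))
cv2.imwrite("pics/w14b.png",cv2.resize(im[130:320,150:360],None,fx=3.8,fy=3.1,interpolation=cv2.INTER_CUBIC))
E
```

```text
14.1 [0.54374223 0.0035464  0.20253975] [ 0.11825525  0.56002351 -0.81297052] 1.0008210138388947 0.03298651981479637
```

View pics/w14b.png

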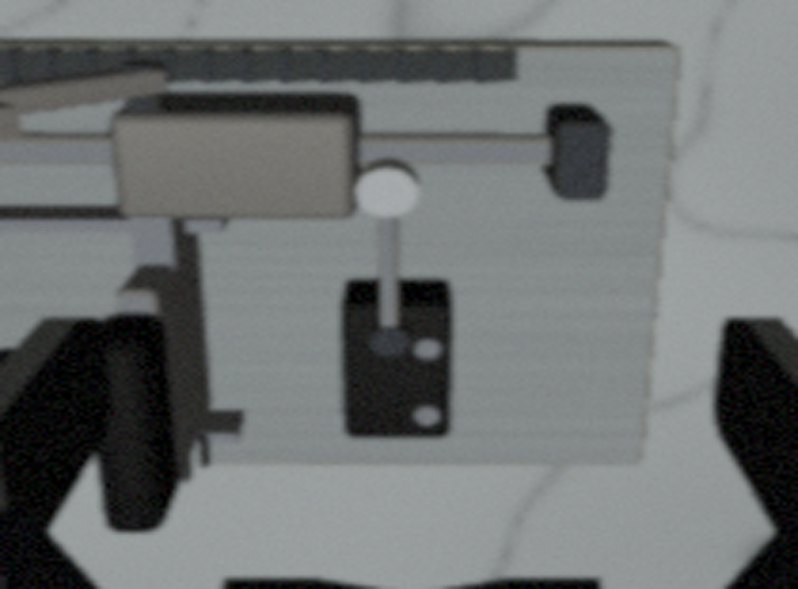

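```bash
python3 - <<'E'
from geo import *
im,cw=load("w14"); cv2.imwrite("pics/w14c.png",cv2.resize(im[220:300,180:260],None,fx=7,fy=7,interpolation=cv2.INTER_CUBIC))
E
```

```text
(no output)
```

View pics/w14c.png

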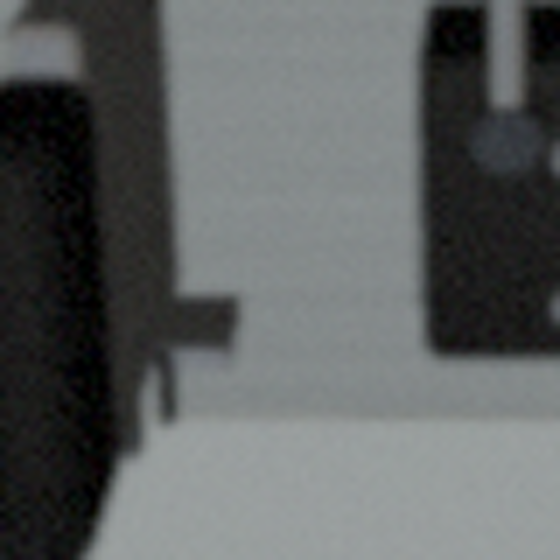

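```bash
python3 - <<'E'
from rol import *
_,cw=load("w14"); f=lambda x,y,z:unproj(np.array([x,y])/7+[180,220]-.5,cw,z)[0]
w=np.array([np.cos(.043),np.sin(.043),0]); O=np.array([.6395,-.178,0])
for n,p in dict(mark=f(168,385,.038),end=f(237,320,.038),ptrR=f(140,440,.045),ptrL=f(118,440,.045),ptrRlo=f(140,440,.043)).items(): print(n,((p-O)@w).round(4),((p-O)@u).round(4))
g=lambda x,y,z:unproj(np.array([x,y])/[3.8,3.1]+[150,130]-.5,cw,z)[0]
r=g(387,192,.060)
for b in [(427,349),(427,415)]: print(((r-g(*b,.047))@u).round(4))
im8,c8=load("w6")
h=lambda x,y,z:unproj(np.array([x,y])/1.56-.5,c8,z)[0]
r=h(622,262,.06); print([((r-h(*b,.047))@u).round(4) for b in [(628,346),(622,382)]])
E
```

```text
mark 0.0555 0.1157
end 0.0414 0.1292
ptrR 0.0624 0.1115
ptrL 0.0624 0.1075
ptrRlo 0.0639 0.1111
-0.0126
-0.013
[np.float64(-0.0216), np.float64(-0.0218)]
```

```bash
python3 - <<'E'
from geo import *
im,cw=load("w13")
print(unproj(np.array([[434,145],[432,240],[433,190]])/1.56-.5,cw,.097))
v=[.6395,-.178,.043]
print(s2w([(-164,71.7,97),(-112,71.7,97),(-140,71.7,97)],v))
E
```

```text
[[ 0.47650417 -0.11326902  0.097     ]
 [ 0.52939448 -0.11075695  0.097     ]
 [ 0.50071774 -0.11214892  0.097     ]]
[[ 0.47256944 -0.1134161   0.097     ]
 [ 0.52452138 -0.11118079  0.097     ]
 [ 0.49654726 -0.11238442  0.097     ]]
```

Emit:
send_rows(
  steps=[
    [[0,-0.02,-0.05,0,0.004],[0,-0.046,-0.1,0,0.004],[0,-0.046,-0.1155,-0.02,0.004],[0,-0.046,-0.1155,-0.07,0.004],[0,-0.046,-0.1155,-0.115,0.004],[0.3,-0.046,-0.1155,-0.1275,0.004],[0.6,-0.046,-0.1155,-0.1275,0.004],[0.6,-0.046,-0.1155,-0.1275,0.004]],
  ],
  grip_force=20,
)

```text
t: 15.15
tcp_pos: [0.4989, -0.1133, 0.0767]
tool_rot: [0.514, -0.486, -0.512, -0.487]
force: [-0.1, -1.1, 0.2]
finger_gap: 0.405
```

```bash
python3 - <<'E'
from geo import *
from station import manip
im,cp,s=wrist(manip,"w15"); print(s['t'],s['tcp_pos'],s['force'],s['finger_gap'],np.linalg.norm(s['qd']))
cv2.imwrite("pics/w15b.png",cv2.resize(im,None,fx=1.56,fy=1.56,interpolation=cv2.INTER_CUBIC))
E
```

```text
15.15 [ 0.49893672 -0.11326781  0.07668928] [-0.05232837 -1.09966651  0.22754547] 0.4054211092952564 0.014034859000799049
```

View pics/w15b.png

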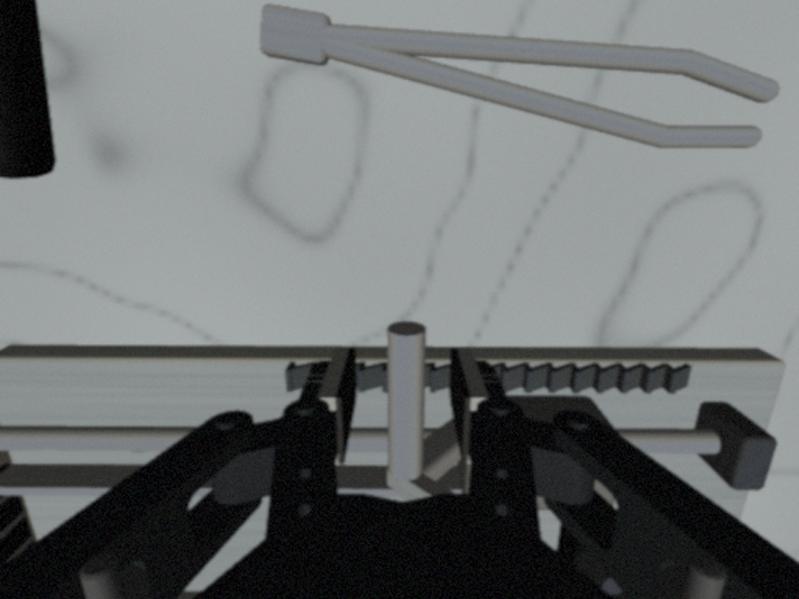

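Emit:
send_rows(
  steps=[
    [[0.72,0,0,0,0],[0.72,0,0,0,0],[0.72,-0.0005,0.009,0.0065,0],[0.72,-0.001,0.019,0.011,0],[0.72,-0.0015,0.03,0.0135,0],[0.72,-0.002,0.041,0.013,0],[0.72,-0.002,0.047,0.01,0],[0.72,-0.0025,0.052,0.007,0]],
  ],
)

```text
t: 16.2
tcp_pos: [0.495, -0.0599, 0.0819]
tool_rot: [-0.513, 0.486, 0.514, 0.486]
force: [-0.3, -1.1, 0.3]
finger_gap: 0.284
```

```bash
python3 - <<'E'
from geo import *
from station import manip
im,cp,s=wrist(manip,"w16"); print(s['t'],s['tcp_pos'],s['force'],s['finger_gap'],np.linalg.norm(s['qd']))
cv2.imwrite("pics/w16b.png",cv2.resize(im,None,fx=1.56,fy=1.56,interpolation=cv2.INTER_CUBIC))
E
```

```text
16.2 [ 0.49496435 -0.05989348  0.08187276] [-0.30615591 -1.1066058   0.26363204] 0.2837880095286421 0.13307625252188443
```

View pics/w16b.png

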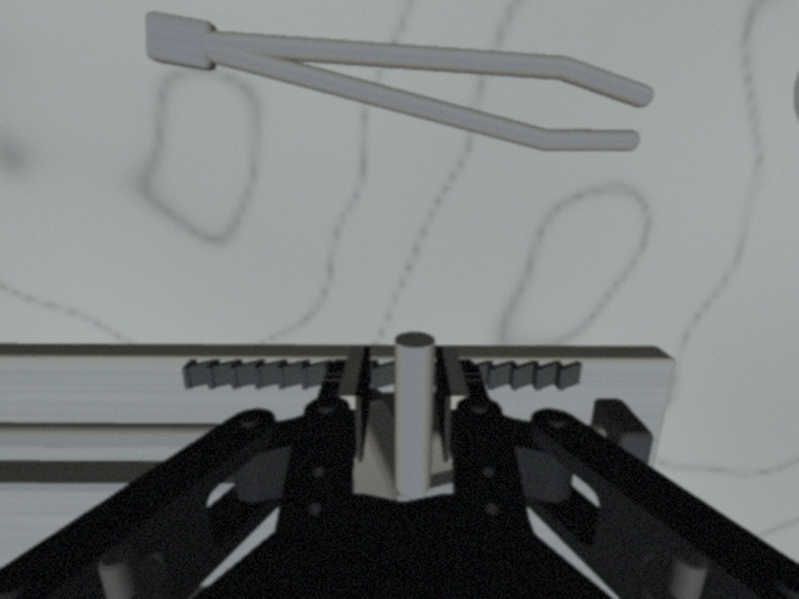

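Emit:
send_rows(
  steps=[
    [[0.72,-0.0005,0.0105,-0.005,0],[0.72,-0.001,0.02,-0.011,0],[0.72,-0.001,0.028,-0.02,0],[0.72,-0.0015,0.035,-0.03,0],[0.72,-0.0015,0.041,-0.038,0],[0.72,-0.0015,0.042,-0.042,0],[0.72,-0.0015,0.042,-0.042,0]],
  ],
)

```text
t: 17.12
tcp_pos: [0.4937, -0.0186, 0.04]
tool_rot: [-0.513, 0.486, 0.513, 0.486]
force: [0.2, -0.4, -0.6]
finger_gap: 0.278
```

```bash
python3 - <<'E'
from geo import *
from station import manip
im,cp,s=wrist(manip,"w17"); print(s['t'],s['tcp_pos'],s['force'],s['finger_gap'],np.linalg.norm(s['qd']))
cv2.imwrite("pics/w17b.png",cv2.resize(im,None,fx=1.56,fy=1.56,interpolation=cv2.INTER_CUBIC))
im=manip.snapshot("scene")[:,:,::-1]; cv2.imwrite("pics/s17.png",cv2.resize(im[180:310,150:310],None,fx=4.5,fy=4.5,interpolation=cv2.INTER_CUBIC))
E
```

```text
17.125 [ 0.4936527  -0.01857866  0.03996269] [ 0.19009428 -0.41255856 -0.61828473] 0.278050934427426 0.014880875116532194
```

View pics/w17b.png

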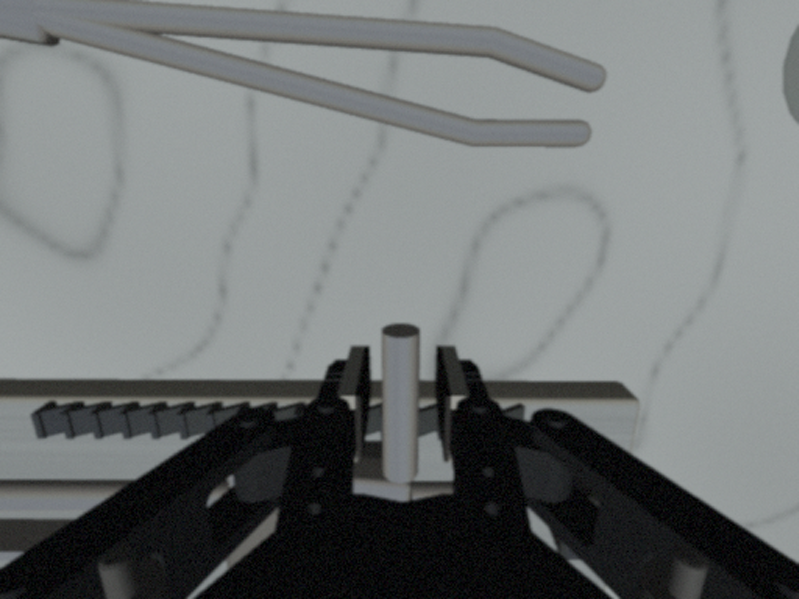

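View pics/s17.png

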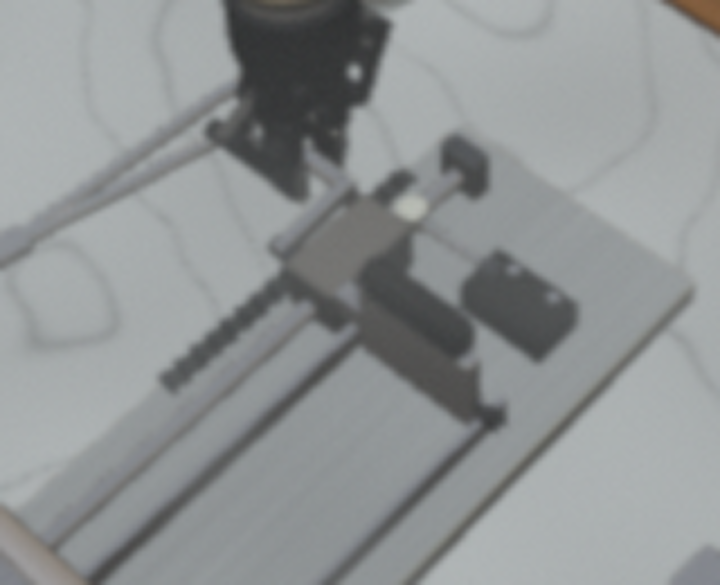

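Emit:
send_rows(
  steps=[
    [[0.72,0,0,0.03,0],[0.5,0,0,0.08,0],[0,0.02,0.02,0.13,0],[0,0.05,0.03,0.16,0],[0,0.05,0.03,0.16,0]],
  ],
)

```text
t: 17.85
tcp_pos: [0.5477, 0.0112, 0.2038]
tool_rot: [0.517, -0.484, -0.511, -0.488]
force: [-0.6, -1.0, -1.3]
finger_gap: 1.001
```

```bash
python3 - <<'E'
from geo import *
from station import manip
manip.snapshot("wrist"); manip.snapshot("wrist")
im,cp,s=wrist(manip,"w18"); print(s['t'],s['tcp_pos'],s['force'],s['finger_gap'],np.linalg.norm(s['qd']))
cv2.imwrite("pics/w18b.png",cv2.resize(im[130:320,150:400],None,fx=3.2,fy=3.1,interpolation=cv2.INTER_CUBIC))
E
```

```text
17.95 [0.54252694 0.01141758 0.20003209] [ 0.09118851  0.0641874  -0.62390504] 0.9998586226983475 0.049676123121816206
```

View pics/w18b.png

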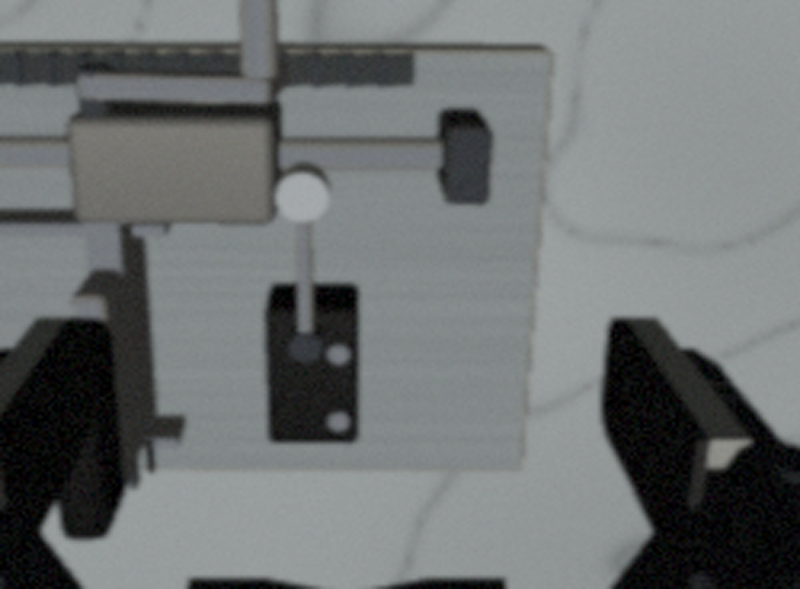

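```bash
python3 - <<'E'
from rol import *
_,cw=load("w18"); g=lambda x,y,z:unproj(np.array([x,y])/[3.2,3.1]+[150,130]-.5,cw,z)[0]
r=g(302,196,.060)
for b in [(339,355),(338,421)]: print(((r-g(*b,.047))@u).round(4))
w=np.array([np.cos(.043),np.sin(.043),0])
m=g(151,455,.038); p=g(132,475,.045); e=g(184,430,.038); print(((p-m)@u*1e3).round(1),((e-m)@u*1e3).round(1))
E
```

```text
-0.0131
-0.0129
-6.4 14.0
```

Emit:
send_rows(
  steps=[
    [[0,-0.005,0.05,0.01,0.04],[0,-0.01,0.105,0.02,0.08],[0,-0.015,0.16,0.02,0.12],[0,-0.02,0.215,0.02,0.16],[0,-0.025,0.27,0.02,0.19],[0,-0.03,0.325,0.02,0.19],[0,-0.03,0.325,0.02,0.19]],
  ],
)

```text
t: 18.88
tcp_pos: [0.5111, 0.3387, 0.218]
tool_rot: [-0.557, 0.435, 0.559, 0.433]
force: [-0.2, -0.3, 0.1]
finger_gap: 1.001
```

```bash
python3 - <<'E'
from geo import *
from station import manip
manip.snapshot("wrist"); manip.snapshot("wrist")
im,cp,s=wrist(manip,"w19"); print(s['t'],s['tcp_pos'],s['force'],s['finger_gap'],np.linalg.norm(s['qd']),s['q'],R.from_quat(s['tool_rot']).as_matrix()[:2,2])
cv2.imwrite("pics/w19b.png",cv2.resize(im,None,fx=1.56,fy=1.56,interpolation=cv2.INTER_CUBIC))
E
```

```text
18.975 [0.51201123 0.33553077 0.21830842] [ 0.96102562 -0.97226676 -0.11998033] 1.0040431806544658 0.034300544868589064 [ 3.98125232e-01  5.26503407e-01  1.47611166e+00 -7.90070454e-04
  1.14376338e+00 -1.41747120e+00] [-0.24268449  0.9701042 ]
```

View pics/w19b.png

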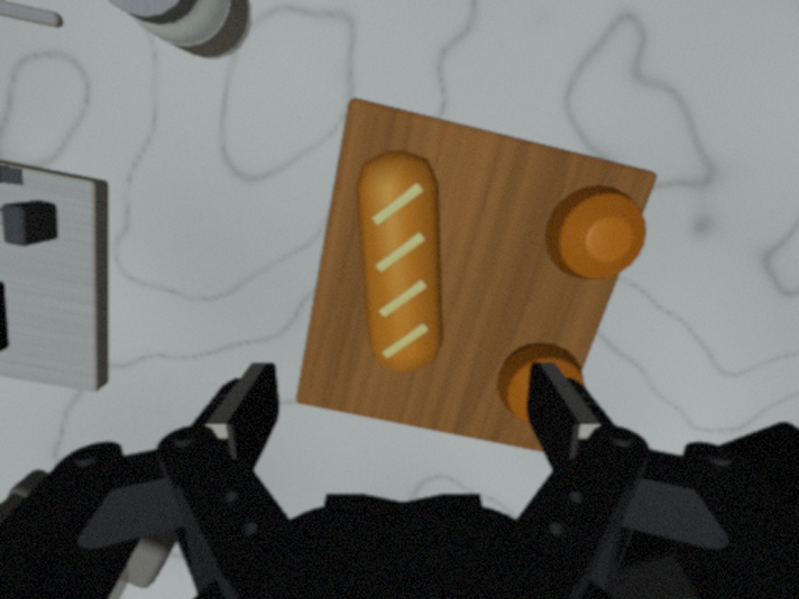

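```bash
python3 - <<'E'
from geo import *
_,cw=load("w19"); g=lambda pts,z:unproj(np.array(pts)/1.56-.5,cw,z)
for z in (.035,.045):
    w=g([(397,150),(407,371)],z); print(w,w.mean(0),np.linalg.norm(w[0]-w[1]),np.arctan2(*(w[1]-w[0])[[1,0]]))
L=g([(361,210),(369,330)],.04); Rr=g([(439,210),(442,330)],.04); print(L,Rr,np.arctan2(*(L[1]-L[0])[[1,0]]),np.arctan2(*(Rr[1]-Rr[0])[[1,0]]),np.linalg.norm(L-Rr,axis=1))
s=np.array([-.24268,.9701]); print("jaw",np.arctan2(s[1],s[0])-np.pi/2)
sl=g([(398,204),(401,252),(403,298),(406,340)],.068); print(sl,sl.mean(0),np.arctan2(*(sl[3]-sl[0])[[1,0]]))
E
```

```text
[[0.43449751 0.31170562 0.035     ]
 [0.60598878 0.36239529 0.035     ]] [0.52024314 0.33705045 0.035     ] 0.17882589274886218 0.2873983573970643
[[0.43466581 0.31190696 0.045     ]
 [0.60090548 0.36104436 0.045     ]] [0.51778564 0.33647566 0.045     ] 0.17334968173218898 0.2873983573970646
[[0.48245812 0.29584516 0.04      ]
 [0.57511084 0.32276561 0.04      ]] [[0.46837936 0.3523426  0.04      ]
 [0.56074953 0.3802687  0.04      ]] 0.28276667947946915 0.29359134441226875 [0.05822518 0.05926932]
jaw 0.24512903614784043
[[0.46874923 0.3213094  0.068     ]
 [0.50045559 0.33125231 0.068     ]
 [0.53303335 0.34080547 0.068     ]
 [0.56449249 0.35094329 0.068     ]] [0.51668266 0.33607762 0.068     ] 0.3001623884500518
```

Emit:
send_rows(
  steps=[
    [[0,0.006,0.001,-0.05,0.037],[0,0.006,0.001,-0.11,0.037],[0,0.006,0.001,-0.16,0.037],[0,0.006,0.001,-0.18,0.037],[0,0.006,0.001,-0.186,0.037],[0,0.006,0.001,-0.186,0.037]],
  ],
  grip_force=25,
)

```text
t: 19.77
tcp_pos: [0.5209, 0.3374, 0.0356]
tool_rot: [0.565, -0.424, -0.565, -0.426]
force: [-0.3, 0.1, -0.3]
finger_gap: 0.999
```

```bash
python3 - <<'E'
from geo import *
from station import manip
im,cp,s=wrist(manip,"w20"); print(s['t'],s['tcp_pos'],s['force'],s['finger_gap'],np.linalg.norm(s['qd']),R.from_quat(s['tool_rot']).as_matrix()[:2,2])
cv2.imwrite("pics/w20b.png",cv2.resize(im,None,fx=1.56,fy=1.56,interpolation=cv2.INTER_CUBIC))
E
```

```text
19.775 [0.52088282 0.33740118 0.03555037] [-0.32319694  0.09137246 -0.34752986] 0.99924156689942 0.02333558290991297 [-0.2768519   0.96091257]
```

View pics/w20b.png

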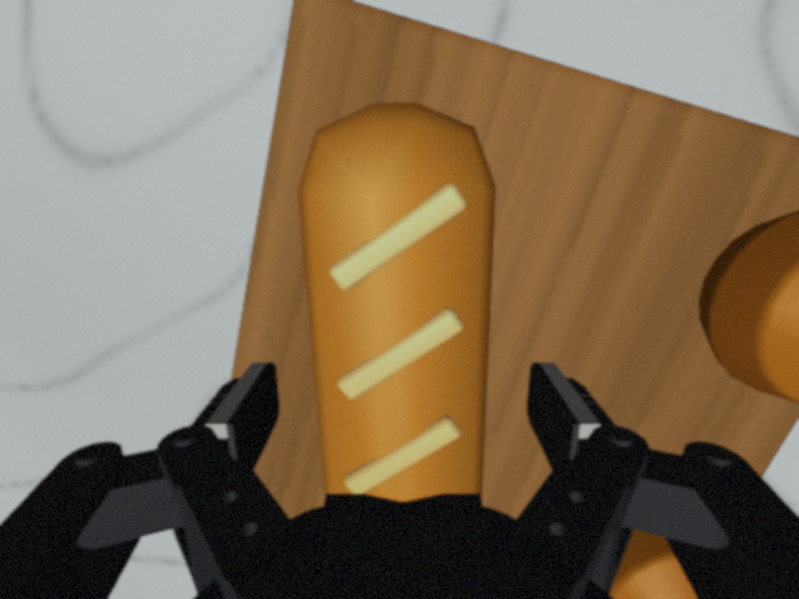

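Emit:
send_rows(
  steps=[
    [[0,0,0,-0.003,0],[0.3,0,0,-0.003,0],[0.6,0,0,-0.003,0],[1,0,0,-0.003,0],[1,0,0,-0.003,0],[1,0,0,-0.003,0]],
  ],
  grip_force=30,
)

```text
t: 20.58
tcp_pos: [0.52, 0.3377, 0.0322]
tool_rot: [0.565, -0.425, -0.565, -0.425]
force: [-1.4, -0.5, 6.4]
finger_gap: 0.703
```

Emit:
send_rows(
  steps=[
    [[1,0,0,0.01,0],[1,0,0,0.03,0],[1,0,0,0.07,0],[1,0,0,0.11,0],[1,0,0,0.15,0],[1,0,0,0.16,0]],
  ],
)

```text
t: 21.32
tcp_pos: [0.5213, 0.3382, 0.1952]
tool_rot: [0.566, -0.423, -0.564, -0.427]
force: [0.1, -0.4, -2.1]
finger_gap: 0.7
```

```bash
python3 - <<'E'
from geo import *
from station import manip
manip.snapshot("wrist"); manip.snapshot("wrist")
im,cp,s=wrist(manip,"w21"); print(s['t'],s['tcp_pos'],s['force'],s['ft_torque'],s['finger_gap'],np.linalg.norm(s['qd']),R.from_quat(s['tool_rot']).as_matrix()[:2,2])
cv2.imwrite("pics/w21b.png",cv2.resize(im,None,fx=1.56,fy=1.56,interpolation=cv2.INTER_CUBIC))
im=manip.snapshot("scene")[:,:,::-1]; cv2.imwrite("pics/s21.png",cv2.resize(im[30:210,200:430],None,fx=3.4,fy=3.3,interpolation=cv2.INTER_CUBIC))
E
```

```text
21.425 [0.51998    0.33763429 0.19264901] [-0.82711299  0.49338492 -2.30625995] [-0.0080218  -0.02104897 -0.04771222] 0.6995567585034135 0.0600523776114228 [-0.27753195  0.96071635]
```

View pics/w21b.png

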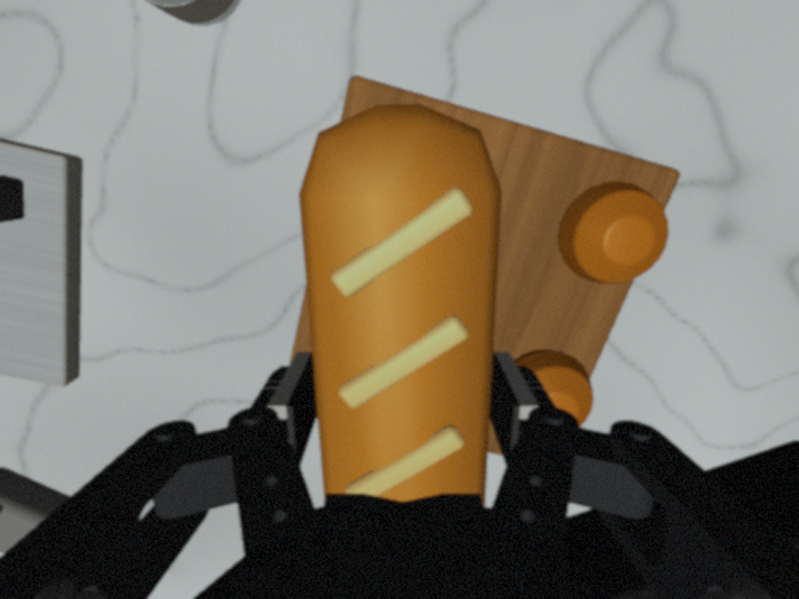

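View pics/s21.png

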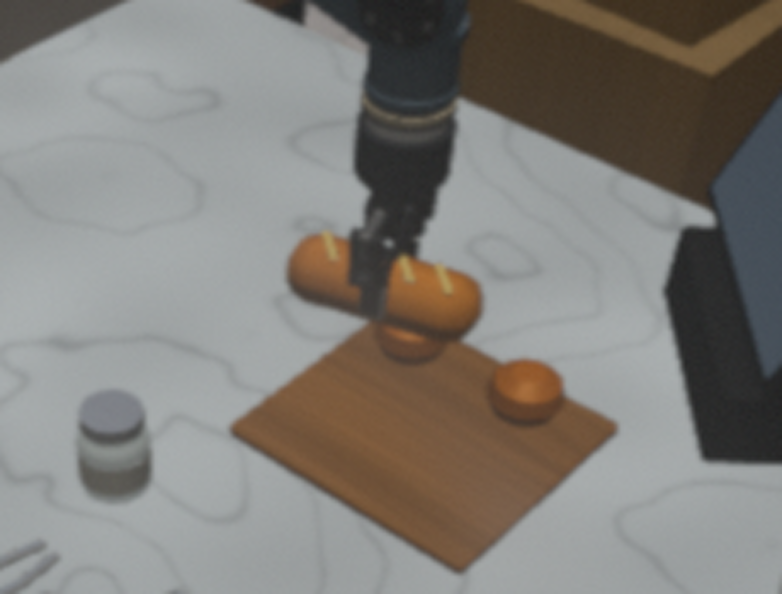

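Emit:
send_rows(
  steps=[
    [[1,0.005,-0.025,0.005,-0.08],[1,0.015,-0.07,0.01,-0.22],[1,0.025,-0.115,0.01,-0.37],[1,0.035,-0.16,0.01,-0.52],[1,0.045,-0.205,0.01,-0.67],[1,0.055,-0.25,0.01,-0.82],[1,0.065,-0.295,0.01,-0.97],[1,0.075,-0.34,0.01,-1.12]],
  ],
)

```text
t: 22.52
tcp_pos: [0.5935, -0.0039, 0.1989]
tool_rot: [-0.25, 0.662, 0.252, 0.66]
force: [1.2, 0.5, -1.3]
finger_gap: 0.701
```

Emit:
send_rows(
  steps=[
    [[1,0.01,-0.045,0,-0.15],[1,0.02,-0.09,0,-0.3],[1,0.03,-0.135,0,-0.45],[1,0.04,-0.175,0,-0.6],[1,0.045,-0.2,0,-0.69],[1,0.045,-0.2,0,-0.69],[1,0.045,-0.2,0,-0.69]],
  ],
)

```text
t: 23.4
tcp_pos: [0.6385, -0.2012, 0.1994]
tool_rot: [-0.014, 0.708, 0.016, 0.706]
force: [0.9, 1.1, -1.5]
finger_gap: 0.697
```

```bash
python3 - <<'E'
from geo import *
from station import manip
im,cp,s=wrist(manip,"w22"); print(s['t'],s['tcp_pos'],s['force'],s['ft_torque'],s['finger_gap'],np.linalg.norm(s['qd']),R.from_quat(s['tool_rot']).as_matrix()[:2,2])
cv2.imwrite("pics/w22b.png",cv2.resize(im,None,fx=1.56,fy=1.56,interpolation=cv2.INTER_CUBIC))
im=manip.snapshot("scene")[:,:,::-1]; cv2.imwrite("pics/s22.png",cv2.resize(im[130:340,120:330],None,fx=3,fy=2.8,interpolation=cv2.INTER_CUBIC))
im=manip.snapshot("top")[:,:,::-1]; cv2.imwrite("pics/t22.png",cv2.resize(im[105:255,225:415],None,fx=4,fy=4,interpolation=cv2.INTER_CUBIC))
E
```

```text
23.4 [ 0.63847414 -0.20124124  0.1993963 ] [ 0.92427115  1.06435046 -1.54483587] [ 0.00156861  0.02027868 -0.03362097] 0.6965588731428297 0.02286139274590001 [0.99906637 0.04305419]
```

View pics/w22b.png

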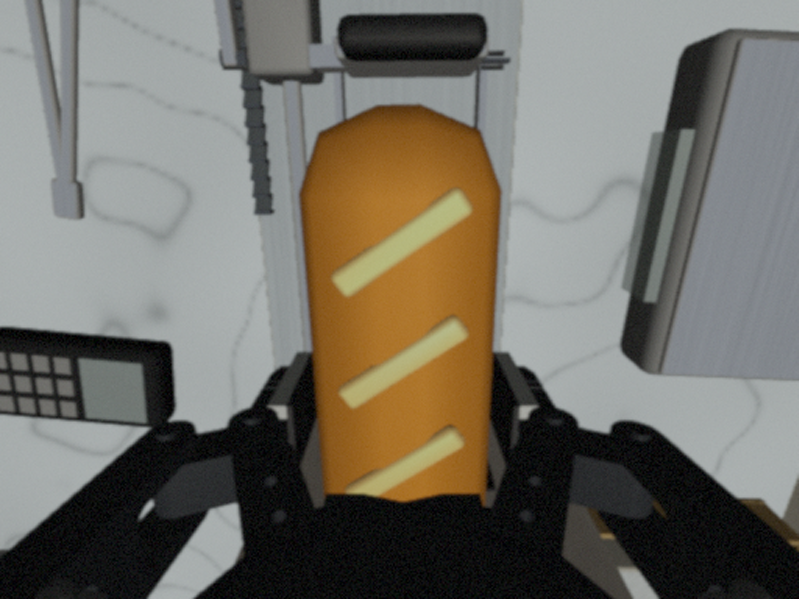

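View pics/s22.png

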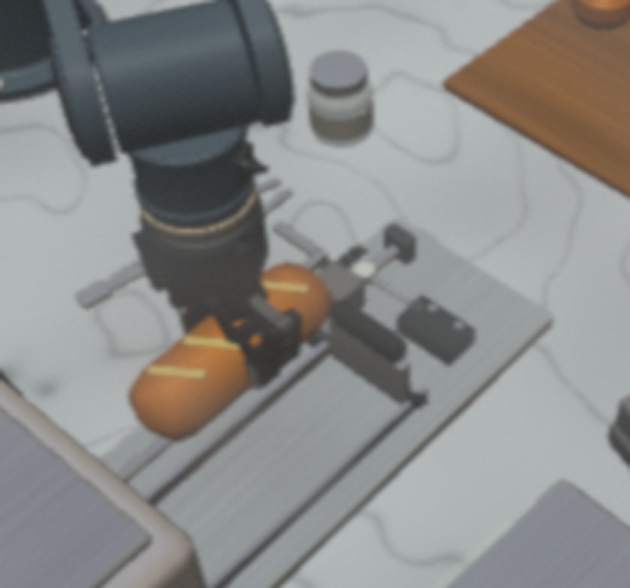

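```bash
python3 - <<'E'
from geo import *
im,_=load("w22"); cv2.imwrite("pics/w22c.png",cv2.resize(im[0:70,200:345],None,fx=5.5,fy=5.5,interpolation=cv2.INTER_CUBIC))
E
```

```text
(no output)
```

View pics/w22c.png

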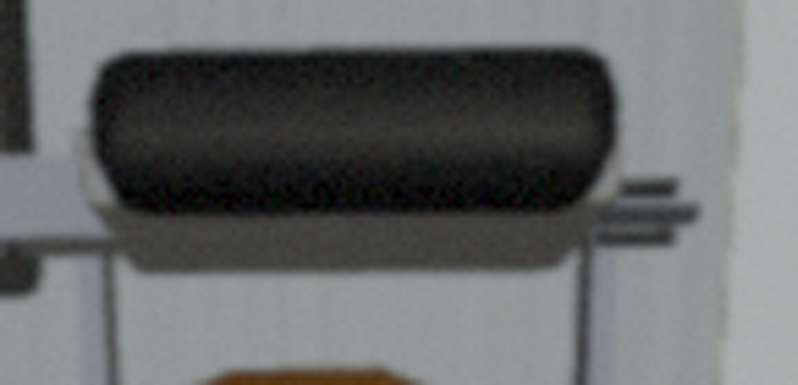

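Emit:
send_rows(
  steps=[
    [[1,0.003,0,-0.03,0],[1,0.0035,0,-0.075,0],[1,0.0035,0,-0.11,0],[1,0.0035,0,-0.135,0],[1,0.0035,0,-0.15,0],[1,0.0035,0,-0.156,0],[1,0.0035,0,-0.158,0],[1,0.0035,0,-0.158,0]],
  ],
)

```text
t: 24.55
tcp_pos: [0.6438, -0.2028, 0.0443]
tool_rot: [-0.015, 0.706, 0.015, 0.708]
force: [-0.1, 0.6, -2.1]
finger_gap: 0.699
```

```bash
python3 - <<'E'
from geo import *
from station import manip
im,cp,s=wrist(manip,"w23"); print(s['t'],s['tcp_pos'],s['force'],s['ft_torque'],s['finger_gap'],np.linalg.norm(s['qd']),R.from_quat(s['tool_rot']).as_matrix()[:2,2])
cv2.imwrite("pics/w23b.png",cv2.resize(im,None,fx=1.56,fy=1.56,interpolation=cv2.INTER_CUBIC))
im=manip.snapshot("scene")[:,:,::-1]; cv2.imwrite("pics/s23.png",cv2.resize(im[180:340,140:310],None,fx=4,fy=3.7,interpolation=cv2.INTER_CUBIC))
E
```

```text
24.55 [ 0.64382143 -0.20282561  0.04431006] [-0.10740365  0.62123707 -2.06348728] [-0.07532577  0.03319039 -0.01353713] 0.6990203296866528 0.006438358350622543 [0.99911276 0.04208593]
```

View pics/w23b.png

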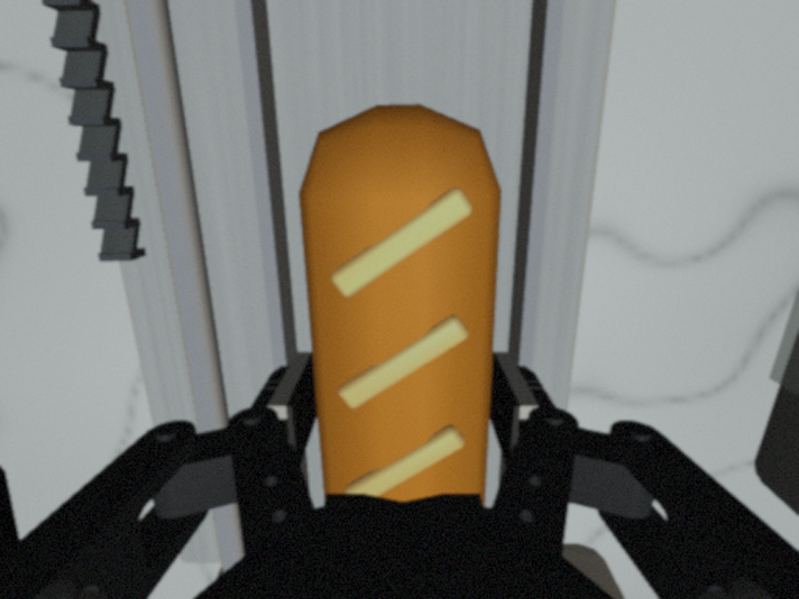

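View pics/s23.png

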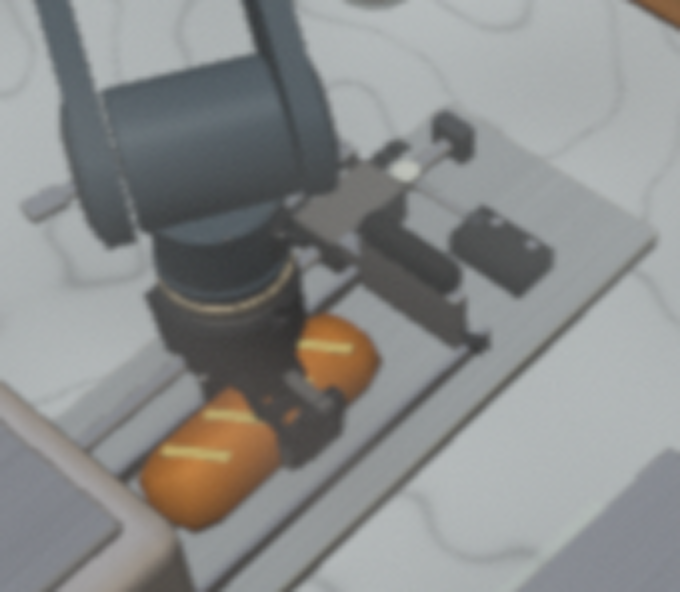

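Emit:
send_rows(
  steps=[
    [[1,0,0,-0.002,0],[1,0,0,-0.004,0],[1,0,0,-0.005,0],[1,0,0,-0.005,0]],
  ],
)

```text
t: 25.15
tcp_pos: [0.643, -0.2025, 0.0381]
tool_rot: [-0.015, 0.707, 0.015, 0.707]
force: [-0.5, -0.3, -2.6]
finger_gap: 0.695
```

Not yet in contact; inch down.

Emit:
send_rows(
  steps=[
    [[1,0,0,-0.001,0],[1,0,0,-0.0015,0],[1,0,0,-0.0015,0]],
  ],
)

```text
t: 25.52
tcp_pos: [0.6433, -0.2026, 0.0372]
tool_rot: [-0.015, 0.707, 0.015, 0.707]
force: [0.4, -0.5, 1.4]
finger_gap: 0.701
```

Emit:
send_rows(
  steps=[
    [[0.25,0,0,0,0],[0.15,0,0,0,0],[0,0,0,0,0],[0,0,0,0,0],[0,0,0,0.02,0],[0,0,0,0.06,0],[0,0,0,0.12,0],[0,0,0,0.165,0]],
  ],
)

```text
t: 26.52
tcp_pos: [0.644, -0.203, 0.2062]
tool_rot: [-0.016, 0.706, 0.014, 0.708]
force: [0.4, -0.5, 0.3]
finger_gap: 1.0
```

Emit:
send_rows(
  steps=[
    [[0,-0.03,0,0.01,0],[0,-0.08,0.0,0.02,0],[0,-0.1,0.0,0.02,0],[0,-0.1,0.0,0.02,0]],
  ],
)

```text
t: 27.02
tcp_pos: [0.5423, -0.2025, 0.2236]
tool_rot: [-0.015, 0.707, 0.014, 0.707]
force: [-0.3, -0.2, -0.4]
finger_gap: 1.002
```

```bash
python3 - <<'E'
from geo import *
from station import manip
im,cp,s=wrist(manip,"w24"); print(s['t'],s['tcp_pos'],s['force'],s['ft_torque'],s['finger_gap'],np.linalg.norm(s['qd']),R.from_quat(s['tool_rot']).as_matrix()[:2,2])
cv2.imwrite("pics/w24b.png",cv2.resize(im,None,fx=1.56,fy=1.56,interpolation=cv2.INTER_CUBIC))
cv2.imwrite("pics/w24c.png",cv2.resize(im[0:110,250:410],None,fx=5,fy=5,interpolation=cv2.INTER_CUBIC))
im=manip.snapshot("scene")[:,:,::-1]; cv2.imwrite("pics/s24.png",cv2.resize(im[180:340,140:310],None,fx=4,fy=3.7,interpolation=cv2.INTER_CUBIC))
E
```

```text
27.025 [ 0.5422804  -0.20252961  0.22355257] [-0.27095633 -0.24880453 -0.42323728] [-0.0199748  -0.05738832 -0.02585796] 1.001825614751039 0.07138106129631405 [0.99916235 0.04090253]
```

View pics/w24b.png

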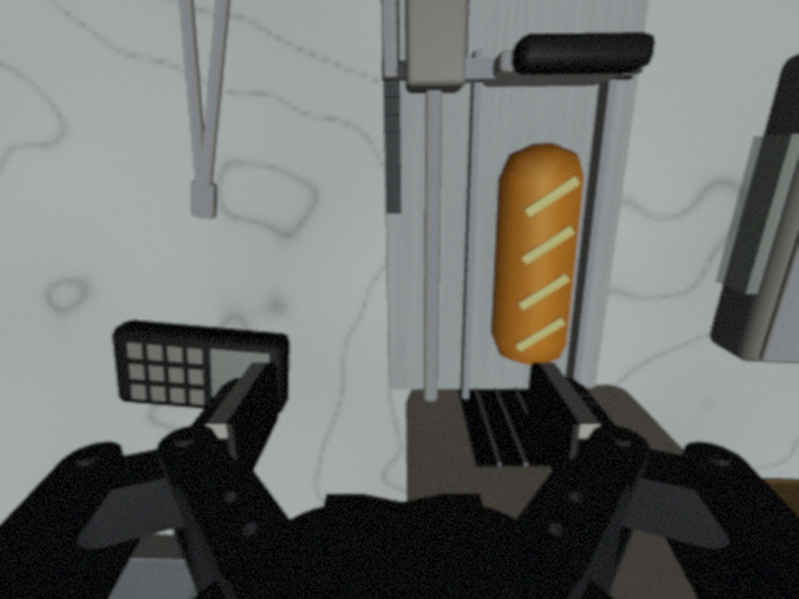

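View pics/s24.png

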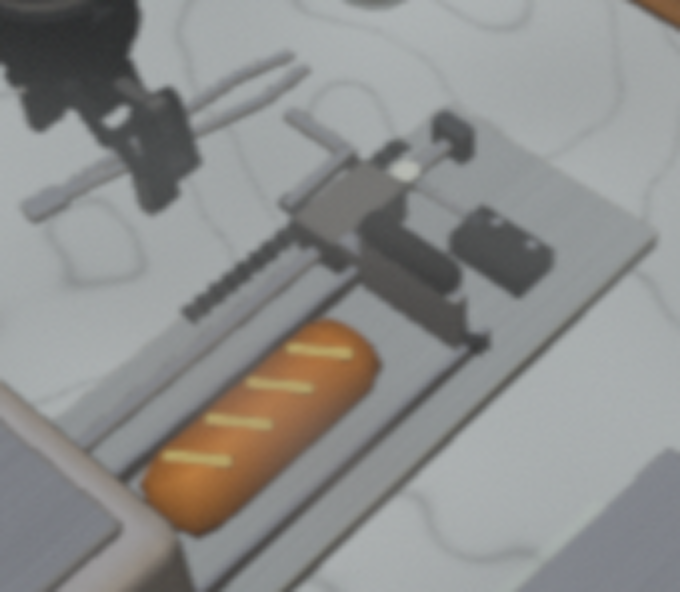

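View pics/w24c.png

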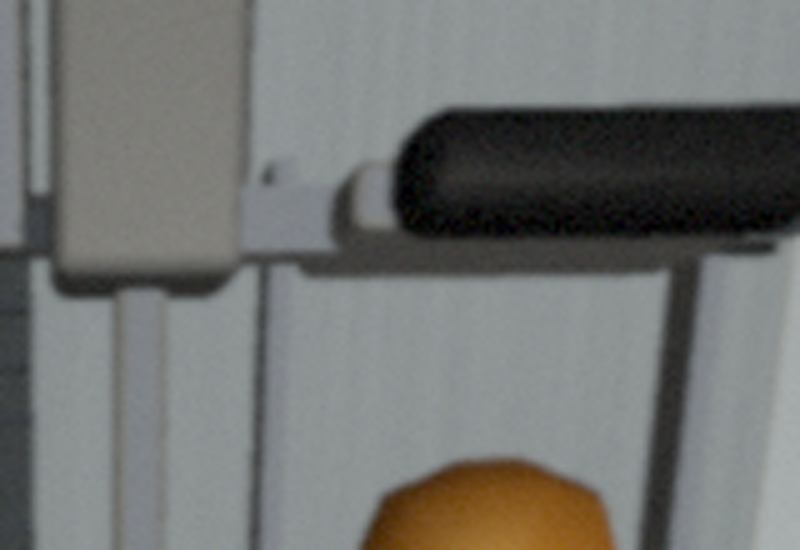

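```bash
python3 - <<'E'
from geo import *
from station import manip
im=manip.snapshot("top")[:,:,::-1]; cv2.imwrite("pics/t25.png",cv2.resize(im[100:290,90:420],None,fx=2.4,fy=2.4,interpolation=cv2.INTER_CUBIC))
E
```

```text
(no output)
```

View pics/t25.png

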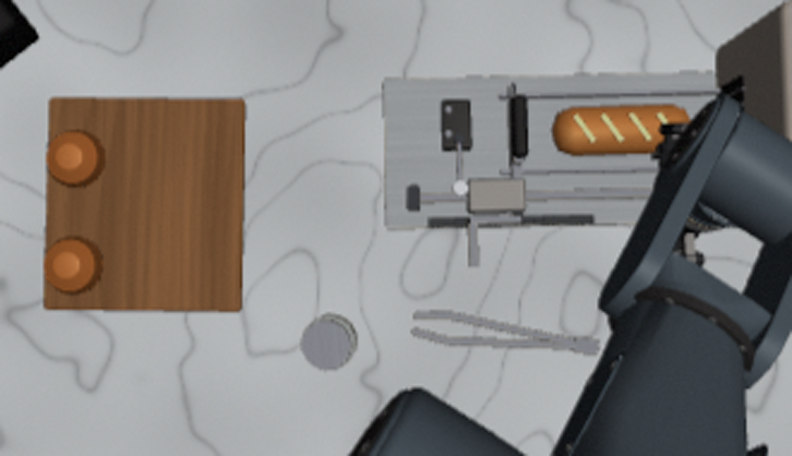

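The top view shows the loaf in the trough, with the pawl bar at (474,245) pointing back. The roller at (460,187) is against the block, and the rolls, jar and tongs are where they started. I'm handing in.

```bash
python3 - <<'E'
from station import manip
print(manip.sign_off())
E
```

```text
the job is handed in; nothing more can be done
None
```

I loaded the slicer in the order asked and handed it in at about 27 s of the 69 s allowed. `sign_off` reported no verdict.

**What I did**
1. I gripped the pawl's finger bar and swung it up and over to its open stop. This pushed the pusher about 23 mm forward, to roughly 0, and the tool felt about 30 N at the peak.
2. I drew the pusher back by its grip bar and adjusted it in small steps, checking the roller in the wrist camera. I eased off the pull before letting go.
3. I guided the pawl back down in a loose finger channel so that it would not push the pusher, and it dropped onto the rack.
4. I laid the loaf lengthwise in the trough, lowering it until I felt light contact (a change of about 4 N), then released it and moved clear.

**Last checks**
- **Switch:** with the pawl down, the wrist picture showed the pointer between the two black marks. The roller was pushed back about 9 mm, where the click is at 6 mm and overtravel starts at 14 mm. Nothing has touched the pusher since, but I did not repeat the close-up after the loaf was placed.
- **Loaf:** it lies inside the trough walls, parallel to them and clear of the pusher.
- **Pawl:** it lies back along the rack. I judged this from the pictures and did not measure its angle.
- **Other things:** the rolls, jar and tongs look unmoved in the last top view. The arm hid the card reader there, but the last wrist picture shows it, and the arm never went near it.

**Disagreements:** the cameras differed by 2–4 mm on the slicer's position. The oblique wrist view put the pointer at about 108 mm, and the roller and pawl bar suggested 109–110 mm. All of these lie between the marks at 106 and 114 mm.

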